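# Load the workshop's preheat oven

## Task

Load the preheat oven: pull its drawer fully open, tip the brass knobs out of the steel pot into the drawer's open left-hand bay and stand the empty pot upright on its round black mat again, and seat every red bracket flat, foot down, in a pocket of its shape, one to a pocket, with its point towards the back of the oven. When all is loaded and the pot is back, push the drawer fully home; leave the other tools on the bench where they are.

Things in the scene. Friction and masses are not known exactly. Their poses are not given: they have to be found in the camera images.
- pot: open round steel pot, 260 g, starts upright on the mat with the knobs in it. Outside diameter 100 mm at the base, 144 at the rim (flared sides), 85 high; wall 4, floor 5 mm thick. Origin: centre of its underside; z up through the mouth. A flat wooden grip plate sticks out of its side towards its own -x (at the start to the right and away from the robot); see pot_grip.
- pot_grip (a point): middle of the free part of the pot's grip plate, at (-104, 0, 56) mm in the pot's frame, same axes. The plate is 14 mm thick (pot's y), x = -58 (at the wall) to -130 mm, 18 to 80 mm above the pot's underside
- pot_mouth (a point): centre of the pot's mouth, 85 mm above the pot's origin, same axes
- mat: fixed round black rubber mat, 160 mm in diameter and 4 mm thick, to the left of the oven; origin: centre of its underside, on the table
- oven: fixed green bench oven, 220 mm deep (x), 376 mm wide (y), 96 mm high, on the table; origin: centre of its underside; its front, from which the drawer slides, faces its -x (the robot)
- drawer (a joint): how far the oven's drawer is pulled out towards the robot (m): 0 = fully home, 0.175 = its stop; starts 0.015 to 0.07. Slides stiffly (3 N plus 15 N per m/s), stays where left. Steel tray 166 mm long, 336 wide, floor 16 mm and side and rear walls 56 mm above the table. A divider splits it: an open bay on the left (+y), three shaped pockets on the right
- front (a point): middle of the outer face of the drawer's green front panel (12 mm thick, 346 wide, top edge 78 mm above the table), 55 mm above the table; x points to the oven's back. A 120 mm horizontal bar handle along y, centred here, stands 35 mm out from the face, 11 mm thick. Moves with the drawer
- bay (a point): centre of the floor of the drawer's bay for the knobs, 16 mm above the table (x to the oven's back, y left, z up). Inside the bay is 160 mm long (x) and 144 wide (y); divider, side and rear walls 40 mm above this floor, front panel 62. Moves with the drawer
- pocket1 (a point): pocket 1 of 3 side by side (56 mm apart) in the drawer's right part, next to the divider. Point on its floor where a seated bracket's origin lies; x points to the oven's back, where the pocket's pointed end is, y left, z up. Shape of the bracket's foot, 2 mm larger all round, walls 10 mm high. Any bracket fits any pocket. Moves with the drawer.
- pocket2 (a point): pocket 2 of 3 side by side (56 mm apart) in the drawer's right part, the middle one. Point on its floor where a seated bracket's origin lies; x points to the oven's back, where the pocket's pointed end is, y left, z up. Shape of the bracket's foot, 2 mm larger all round, walls 10 mm high. Any bracket fits any pocket. Moves with the drawer.
- pocket3 (a point): pocket 3 of 3 side by side (56 mm apart) in the drawer's right part, the rightmost. Point on its floor where a seated bracket's origin lies; x points to the oven's back, where the pocket's pointed end is, y left, z up. Shape of the bracket's foot, 2 mm larger all round, walls 10 mm high. Any bracket fits any pocket. Moves with the drawer.
- bracket1: red T-bracket, 250 g, upright right (-y) of the drawer; 2-3 present, else None. Foot 8 mm thick, 82 long (x), 44 wide (y): rectangle x = -41..19 mm, then narrowing at 45 deg to a point at x = +41 (the pointed end). Lengthwise upright web on its mid-line: 10 mm thick (y), x = -31..19, 8 to 44 mm above the underside; pinch it from above. Origin: underside, x = 0; z up.
- bracket2: red T-bracket, 250 g, upright right (-y) of the drawer; 2-3 present, else None. Foot 8 mm thick, 82 long (x), 44 wide (y): rectangle x = -41..19 mm, then narrowing at 45 deg to a point at x = +41 (the pointed end). Lengthwise upright web on its mid-line: 10 mm thick (y), x = -31..19, 8 to 44 mm above the underside; pinch it from above. Origin: underside, x = 0; z up.
- bracket3: red T-bracket, 250 g, upright right (-y) of the drawer; 2-3 present, else None. Foot 8 mm thick, 82 long (x), 44 wide (y): rectangle x = -41..19 mm, then narrowing at 45 deg to a point at x = +41 (the pointed end). Lengthwise upright web on its mid-line: 10 mm thick (y), x = -31..19, 8 to 44 mm above the underside; pinch it from above. Origin: underside, x = 0; z up.
- knob1: brass knob, 60 g, a squat barrel 35.6 mm in diameter and 35 mm high with bevelled ends; origin at its centre, z along the barrel. Starts in the pot, on its floor. Two to four are present (None if absent).
- knob2: brass knob, 60 g, a squat barrel 35.6 mm in diameter and 35 mm high with bevelled ends; origin at its centre, z along the barrel. Starts in the pot, on its floor. Two to four are present (None if absent).
- knob3: brass knob, 60 g, a squat barrel 35.6 mm in diameter and 35 mm high with bevelled ends; origin at its centre, z along the barrel. Starts in the pot, on its floor. Two to four are present (None if absent).
- knob4: brass knob, 60 g, a squat barrel 35.6 mm in diameter and 35 mm high with bevelled ends; origin at its centre, z along the barrel. Starts in the pot, on its floor. Two to four are present (None if absent).
- hammer: bystander, leave alone: hammer lying far right
- wirebrush: bystander, leave alone: brush lying far left, beyond the mat
- wrench: bystander, leave alone: wrench lying on the table in front of the robot
- tin: bystander, leave alone: can with a yellow label, 64 mm in diameter, 100 mm tall, between mat and oven
- magnet: bystander, leave alone: yellow square block magnet, 60 x 60 x 22 mm, near the robot, left of the wrench
There are look-alikes about, which are no part of the job. Leave any pink look-alike of the bracket2 alone. Leave any pink look-alike of the bracket3 alone.

How it is judged:
By the outcome, as a careful person would: the job done as asked, in the order asked, and still so for the second after the job is handed in, with the robot touching nothing.
Of knob1, knob2, knob3, knob4 only 2 to 4 are there at a start; the rules pass over those that are not, and their reading is None.
Of bracket1, bracket2, bracket3 only 2 to 3 are there at a start; the rules pass over those that are not, and their reading is None.
At some moment in a run one of bracket1, bracket2, bracket3 may be knocked a few centimetres aside while the robot is not near it.
It also fails if it takes over 210 s, if anything falls off the work surface, if the arm or the gripper's body presses on something with over 40 N, if the wrist force passes 120 N, or if a joint passes its speed limit or range.

## Robot

A 6-joint arm with a two-finger parallel gripper is mounted at the origin on the work surface. World frame = base frame: x ahead of the robot, y to its left, z up, the work surface at z = 0. Lengths are in m, angles in rad, forces in N, time in s.
With the tool pointing down it reaches from about 0.375 to 0.9 m from the base axis. Payload 3.1 kg.
Tool frame: the origin (TCP) lies at the very end of the fingers, on their centre line; the grasp point (between the pads) lies 19 mm behind it; z points along the fingers, y is the line along which they close (so a half turn about z gives the same grasp; the last joint's range is limited). The gripper opens to 85 mm and grips with 20 to 120 N. Pads are 22 mm wide; open, the fingers measure 114 mm over their backs; the gripper's body (76 mm by 85 mm) begins 54 mm behind the grasp point. The pads swing forward as they close: fully open they stand 13 mm farther back than shut.
Start: joints at [-1.409, 0.527, 1.433, -0, 1.181, -0.178], TCP at [0.208, -0.589, 0.195] pointing down, gripper open.
Joint ranges: [-3.08, 3.08], [-0.75, 2.2], [0.22, 2.44], [-1.43, 4.57], [0, 2.65], [-2.85, 2.85]. Speed limits (rad/s): [2.79, 2.79, 3.14, 3.14, 3.14, 3.14].

## Interface

Orientations are given as a unit quaternion [x, y, z, w].
In Python, from station import telemetry, snapshot, ticket gives the robot as it stands.
- The arm moves only by the tool move_arm, never from a script. Its argument "commands" is text: rows parted by semicolons, each of 7 numbers parted by spaces: the shift along the tool's x, y, z in mm, then the turn, a rotation vector about the tool's x, y, z in degrees, then the opening, from -1 (shut) to 1 (fully open). A call has exactly 5 rows; each row is the pose to reach, as a shift and turn from the pose commanded when the call began, along the tool's axes at that moment; what a row does not reach only later rows make up. A row lasts 1/8 s, in which the tool goes at most 62.5 mm and 10.7 degrees, less where a joint would pass 70% of its speed; a pose out of reach is approached as far as the arm can. A call with a gripper value outside its range is refused whole. The fingers move at their own pace and stop on an object; "grip_force" is the grip in N (left out, the last holds). Time passes only in rows, so rows that repeat a pose let the fingers close, or fill a call up. It gives the time, the measured TCP pose, the force, the opening and the grip force at its end, in the units of the state.
- telemetry.sense(): the state, without advancing time (a new reading comes with each control period).
- snapshot(name): name is "scene" or "top"; returns a dict with "image" (400x640x3 uint8, red, green, blue), "fx", "fy", "cx", "cy" (pixels), "pose" (4x4, takes a point from camera to world coordinates). Camera axes: x right, y down, z forward; pixel columns grow to the right and rows downward; lengths in m; the calibration is good to about 2 mm. A picture is of the moment at which its call begins. There is no depth.
- ticket.sign_off(): hands the job in; it is judged then, once.
The state is a dict: "t": time; "q": joint angles; "qd": joint speeds; "tau": joint torques, N m; "tcp_pos": TCP position; "tool_rot": TCP orientation; "force": force on the tool from outside, world axes, zero at the start; "ft_torque": the same for the moment, N m; "finger_gap": opening from 0.0 (shut) to 1.0 (fully open); "gripper_force": force on a finger pad.
Only numpy, scipy, OpenCV 4.12 (cv2) and the standard library are available. Lean on these libraries where they do the work, as an engineer would, in place of code of your own. Each camera call takes 0.05 s, during which the arm holds its last target. There are 200 camera calls.

## Working session

There is one attempt and no reset: what is moved stays moved. The work goes in short steps, Python scripts to look and compute and a tool call to move; the robot and the scene stay as the last step left them, time stands still between calls to the robot, and variables do not carry over. Pictures are saved under pics/ and viewed, at most 14 in all, crops included, and the job is handed in when it is done.

Besides the shell and the picture viewer there is one more tool, called after ">>>" by a JSON object that holds its "fn" and its "kwargs", one argument or row to a line. move_arm: Moves the arm, as the interface text tells. Its arguments: {"type":"object","properties":{"commands":{"type":"string"},"grip_force":{"type":"number"}},"required":["commands"]}

```bash
ls; mkdir -p pics; cat > h.py <<'E'
import numpy as np, cv2
from station import telemetry, snapshot, ticket
from scipy.spatial.transform import Rotation as R
def snap(n,save=None):
    s=snapshot(n)
    if save: cv2.imwrite('pics/'+save+'.png',s['image'][:,:,::-1])
    return s
def ray(s,u,v,z):
    T=np.array(s['pose']);d=T[:3,:3]@np.array([(u-s['cx'])/s['fx'],(v-s['cy'])/s['fy'],1]);o=T[:3,3]
    return o+d*(z-o[2])/d[2]
def proj(s,p):
    T=np.array(s['pose']);c=T[:3,:3].T@(np.array(p)-T[:3,3]);return s['fx']*c[0]/c[2]+s['cx'],s['fy']*c[1]/c[2]+s['cy']
def st():
    t=telemetry.sense();return t
E
python3 - <<'E'
from h import *
for n in('scene','top'):
    s=snap(n,n+'0');print(n,s['fx'],s['cx'],s['cy'],np.round(s['pose'],3))
t=st();print(t)
E
```

```text
pics
scene 369.0245565373269 320.1846460012802 201.45124084248164 [[-0.356  0.523 -0.775  1.435]
 [ 0.934  0.217 -0.283  0.236]
 [ 0.02  -0.824 -0.566  0.705]
 [ 0.     0.     0.     1.   ]]
top 362.6804143760631 321.2987682017407 198.82345839323452 [[ 0.01  -0.993  0.114  0.496]
 [-1.    -0.008  0.014 -0.106]
 [-0.013 -0.114 -0.993  1.071]
 [ 0.     0.     0.     1.   ]]
{'t': 0.1, 'q': array([-1.40950194e+00,  5.28358861e-01,  1.43378883e+00,  3.80268250e-06,
        1.18142166e+00, -1.78475970e-01]), 'qd': array([-3.41041061e-05, -2.42958159e-03, -3.05789997e-03, -9.15611077e-05,
       -9.75328382e-04,  3.67142571e-04]), 'tau': array([-1.40701554e-04, -4.43303239e+01, -1.78587109e+01, -1.67731828e-04,
        3.91122478e-03, -3.66929356e-06]), 'tcp_pos': array([ 0.20821865, -0.58852585,  0.19433571]), 'tool_rot': array([ 9.85603827e-01,  1.69068385e-01,  1.02488146e-05, -9.88294769e-04]), 'force': array([-0.04012739,  0.2458114 , -0.35303522]), 'ft_torque': array([ 0.02007675,  0.0032669 , -0.00153285]), 'gripper_force': 0.0, 'finger_gap': 1.0015911613929653}
```

View pics/scene0.png

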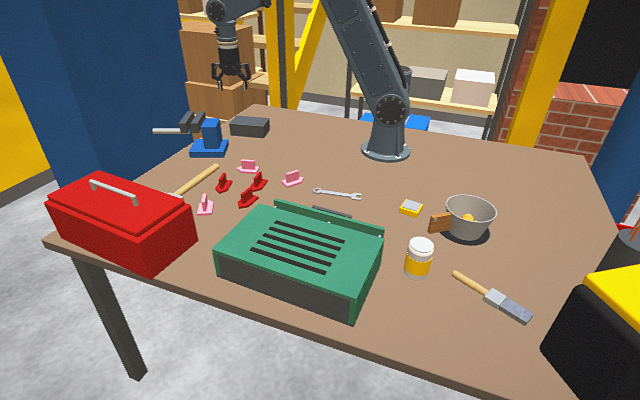

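View pics/top0.png

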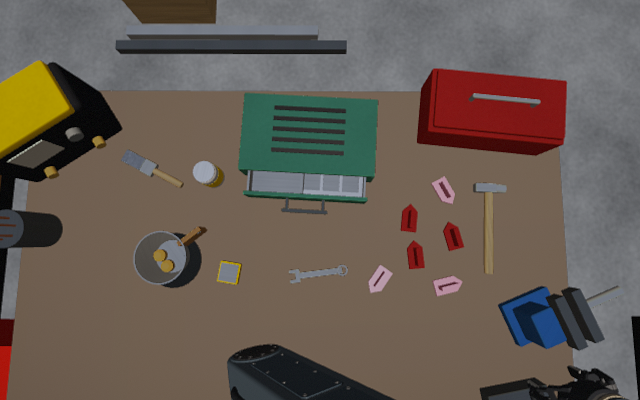

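The scene view gives an overview of the layout. The top view shows three red brackets at (409,218), (415,255) and (453,237), with pink look-alikes around them. The drawer bar is at (303,211). The pot is at (165,258) with its grip plate at about (193,237) and at least two knobs inside. The tin is at (207,173).

```bash
cat >> h.py <<'E'
def brackets(s,z=0.008):
    """red brackets in the top view: origin xy and yaw of the pointed end"""
    hsv=cv2.cvtColor(s['image'],cv2.COLOR_RGB2HSV)
    m=(((hsv[...,0]<6)|(hsv[...,0]>174))&(hsv[...,1]>190)&(hsv[...,2]>60)).astype(np.uint8)
    m[:,:][:160]=0
    out=[]
    for c in cv2.findContours(m,cv2.RETR_EXTERNAL,cv2.CHAIN_APPROX_NONE)[0]:
        if cv2.contourArea(c)<150 or cv2.contourArea(c)>900: continue
        P=np.array([ray(s,u,v,z)[:2] for u,v in c[:,0]])
        mm=cv2.moments(c);cen=ray(s,mm['m10']/mm['m00'],mm['m01']/mm['m00'],z)[:2]
        # tip = farthest from the area centroid along long axis
        rc,wh,a=cv2.minAreaRect((P*1000).astype(np.float32))
        b=cv2.boxPoints((rc,wh,a));e=b[1]-b[0];f=b[2]-b[1]
        ax=(e if np.hypot(*e)>np.hypot(*f) else f);ax=ax/np.hypot(*ax)
        o=np.array(rc)/1000
        if (cen-o)@ax>0: ax=-ax   # centroid lies towards the square end
        out.append((np.round(o,4),round(float(np.degrees(np.arctan2(ax[1],ax[0]))),1),np.round(sorted(wh),1),np.round(c[:,0].mean(0))))
    return out
E
python3 - <<'E'
from h import *
s=snap('top')
for b in brackets(s): print(b)
im=s['image'];hsv=cv2.cvtColor(im,cv2.COLOR_RGB2HSV)
c=lambda x0,x1,y0,y1,f,n:cv2.imwrite('pics/'+n,cv2.resize(im[y0:y1,x0:x1,::-1],None,fx=f,fy=f,interpolation=cv2.INTER_NEAREST))
a=cv2.resize(im[215:305,120:220],None,fx=5,fy=5,interpolation=cv2.INTER_NEAREST)
b=cv2.resize(im[80:220,230:390],None,fx=3.2,fy=3.2,interpolation=cv2.INTER_NEAREST)
W=np.zeros((600,800,3),np.uint8)
W[:450,:][:, :500]=a[:450,:500]
cv2.imwrite('pics/pot0.png',a[:,:,::-1]);cv2.imwrite('pics/oven0.png',cv2.resize(im[85:220,230:390],None,fx=4,fy=4,interpolation=cv2.INTER_NEAREST)[:,:,::-1])
for u,v in[(303,211),(283,211),(326,212)]: print('bar',ray(s,u,v,.055))
for u,v in[(165,258)]: print('pot',ray(s,u,v,.089))
E
```

```text
(array([0.1174, 0.8   ]), -173.8, array([ 28.7, 145.1]), array([  4., 371.]))
(array([0.2286, 0.8078]), -173.6, array([37.6, 67. ]), array([  5., 332.]))
(array([ 0.4589, -0.3619]), 5.9, array([42.6, 76.6]), array([415., 257.]))
(array([ 0.5138, -0.471 ]), 15.4, array([43.1, 75.7]), array([453., 237.]))
(array([ 0.5643, -0.3467]), -5.3, array([41.9, 76.2]), array([409., 220.]))
bar [ 0.57774596 -0.03985496  0.055     ]
bar [0.5772594  0.01646311 0.055     ]
bar [ 0.57548867 -0.10454081  0.055     ]
pot [0.44497457 0.32769006 0.089     ]
```

View pics/pot0.png

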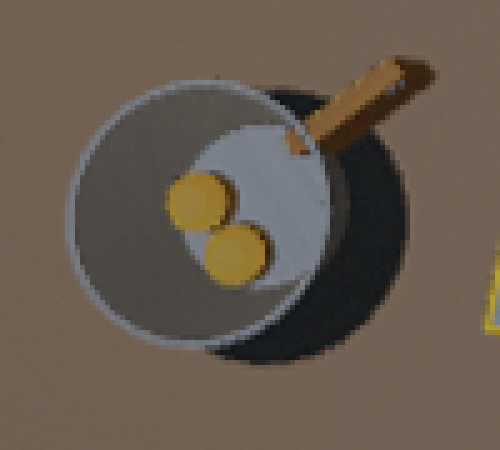

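View pics/oven0.png

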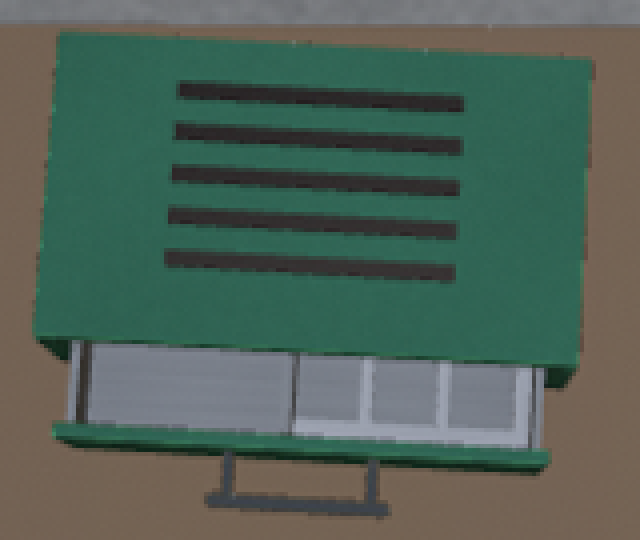

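The pot crop shows the rim circle centred at (199,215) with radius about 132, the mat circle at about (271,227), and the outer plate top at (393,65). Two knobs are visible. The oven crop shows top corners at (60,33), (593,60), (36,337) and (580,367). The bar runs from (205,500) to (388,510), and the divider is at about (294,390).

```bash
cat >> h.py <<'E'
def down(yaw): # tool pointing down with its x axis at yaw (deg)
    return R.from_euler('z',yaw,degrees=True)*R.from_quat([1,0,0,0])
def go(p,rot=None):
    """shift (mm) and turn (deg) in the present tool frame to reach p, rot"""
    t=st();r=R.from_quat(t['tool_rot']);rot=r if rot is None else rot
    return np.round(r.inv().apply(np.array(p)-t['tcp_pos'])*1000,1),np.round(np.degrees((r.inv()*rot).as_rotvec()),1)
E
python3 - <<'E'
from h import *
s=snap('top')
o=lambda u,v,z:ray(s,230+u/4,85+v/4,z)
bl,br,fl,fr=[o(u,v,.096) for u,v in((60,33),(593,60),(36,337),(580,367))]
print('corners',bl,br,fl,fr,'w',np.linalg.norm(bl-br),np.linalg.norm(fl-fr),'d',np.linalg.norm(bl-fl),np.linalg.norm(br-fr))
print('ctr',(bl+br+fl+fr)/4)
for a,b in((bl,br),(fl,fr)): print('yaw',np.degrees(np.arctan2((a-b)[1],(a-b)[0]))-90)
for a,b in((bl,fl),(br,fr)): print('yaw',np.degrees(np.arctan2((a-b)[1],(a-b)[0])))
a,b=o(205,500,.0605),o(388,510,.0605);print('bar',(a+b)/2,np.linalg.norm(a-b),np.degrees(np.arctan2((a-b)[1],(a-b)[0]))-90)
a,b=o(52,428,.078),o(549,462,.078);print('panel top',a,b,np.linalg.norm(a-b))
p=lambda u,v,z:ray(s,120+u/5,215+v/5,z)
pm=p(199,215,.089);pe=p(393,67,.084);pw=p(300,148,.084);mt=p(271,227,.004)
print('mouth',pm,'r',np.linalg.norm(p(67,215,.089)-p(330,215,.089))/2,'plate end',pe,'len',np.linalg.norm((pe-pm)[:2]),'dir',np.degrees(np.arctan2(*(pe-pm)[1::-1])),np.degrees(np.arctan2(*(pe-pw)[1::-1])),'mat',mt)
print(go([.3,-.35,.25],down(19.5)))
E
```

```text
corners [0.90461704 0.12563488 0.096     ] [ 0.88654998 -0.24766675  0.096     ] [0.68766975 0.13480783 0.096     ] [ 0.66956718 -0.23708052  0.096     ] w 0.37373858002682386 0.3723286818679781 d 0.21714112409210642 0.21724088426314042
ctr [ 0.78710099 -0.05607614  0.096     ]
yaw -2.770840369541318
yaw -2.786811819585793
yaw -2.421134783530312
yaw -2.793152239745104
bar [ 0.57663483 -0.04329078  0.0605    ] 0.1282565721847209 -2.6370555596233345
panel top [0.6272471  0.12584525 0.078     ] [ 0.60638621 -0.21775766  0.078     ] 0.3442355784422698
mouth [0.44482871 0.34176986 0.089     ] r 0.07122927831621462 plate end [0.52538341 0.24244909 0.084     ] len 0.1278814881328672 dir -50.95601346347558 -47.644746367606565 mat [0.43389488 0.33775505 0.004     ]
(array([ 166.1, -194.6,  -55.1]), array([-0.1, -0. , -0. ]))
```

```bash
python3 - <<'E'
from h import *
print(go([.577,-.0433,.13],down(87.25)))
E
```

```text
(array([ 529.4, -391.3,   65.2]), array([ -0.1,  -0.1, -67.8]))
```

>>> {"fn": "move_arm", "kwargs": {
  "commands": "50 -37 0 0 0 0 -0.44; 100 -74 0 0 0 0 -0.44; 150 -111 0 0 0 0 -0.44; 200 -148 0 0 0 0 -0.44; 250 -185 0 0 0 0 -0.44",
  "grip_force": 60
}}

```text
t: 0.82
tcp_pos: [0.3833, -0.3299, 0.1953]
tool_rot: [0.986, 0.169, 0.0, 0.0]
force: [0.9, -1.3, -0.3]
finger_gap: 0.282
gripper_force: 0.0
```

>>> {"fn": "move_arm", "kwargs": {
  "commands": "50 -37 0 0 0 -10 -0.44; 100 -74 0 0 0 -20 -0.44; 150 -111 0 0 0 -30 -0.44; 200 -148 0 0 0 -40 -0.44; 249 -184 0 0 0 -40 -0.44"
}}

```text
t: 1.45
tcp_pos: [0.5568, -0.0731, 0.1952]
tool_rot: [0.868, 0.497, 0.0, 0.0]
force: [0.2, -0.4, 0.2]
finger_gap: 0.28
gripper_force: 0.0
```

```bash
python3 - <<'E'
from h import *
t=st();print(t['q'],t['tcp_pos'],t['finger_gap']);print(go([.577,-.0433,.10],down(87.25)))
E
```

```text
[-3.29490482e-01  4.41955313e-01  1.59399313e+00 -2.00553289e-04
  1.10536359e+00  2.02189719e-01] [ 0.5567719  -0.0731439   0.19522554] 0.28047388554616376
(array([36. ,  2.3, 95.2]), array([  0. ,   0. , -27.7]))
```

>>> {"fn": "move_arm", "kwargs": {
  "commands": "12 1 20 0 0 -10 -0.44; 24 2 40 0 0 -20 -0.44; 36 2 60 0 0 -27.7 -0.44; 36 2 75 0 0 -27.7 -0.44; 36 2 75 0 0 -27.7 -0.44"
}}

```text
t: 2.08
tcp_pos: [0.5746, -0.045, 0.1189]
tool_rot: [0.725, 0.689, -0.001, -0.001]
force: [-0.8, -0.3, 1.0]
finger_gap: 0.283
gripper_force: 0.0
```

```bash
python3 - <<'E'
from h import *
s=snap('top','t1');im=s['image'][120:260,240:400]
cv2.imwrite('pics/t1c.png',cv2.resize(im,None,fx=4,fy=4)[:,:,::-1])
s=snap('scene');im=s['image'][160:310,200:400]
cv2.imwrite('pics/s1c.png',cv2.resize(im,None,fx=4,fy=4)[:,:,::-1])
print(go([.577,-.0433,.038],down(87.25)),st()['tcp_pos'],proj(s,[.577,-.043,.055]))
E
```

```text
(array([ 2.3,  0.9, 82.5]), array([ 0. ,  0. , -0.2])) [ 0.57593231 -0.04557949  0.12051628] (np.float64(330.73878236972786), np.float64(210.2465651424228))
```

View pics/s1c.png

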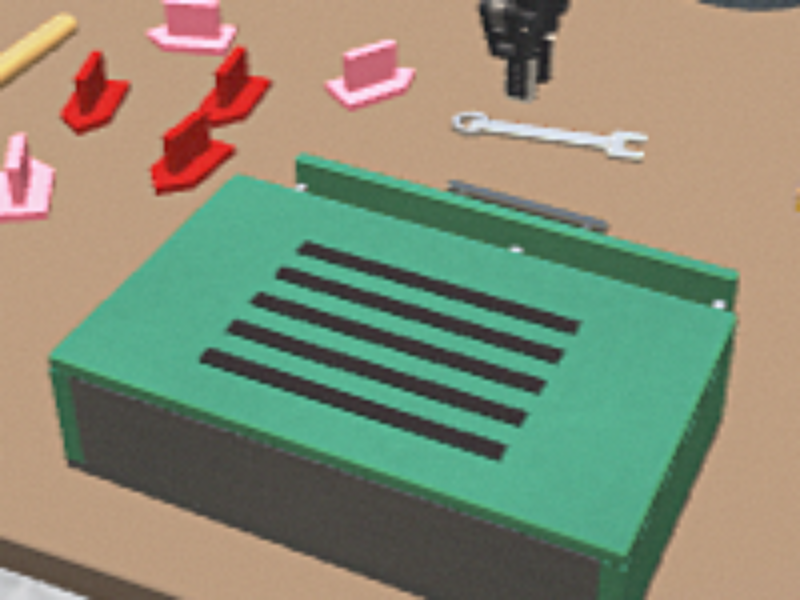

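The crop shows the bar centre at (527,206), full-image (332,211). That matches my projected point, and the gripper hangs above it.

>>> {"fn": "move_arm", "kwargs": {
  "commands": "2 1 25 0 0 0 -0.44; 2 1 45 0 0 0 -0.44; 2 1 60 0 0 0 -0.44; 2 1 72 0 0 0 -0.44; 2 1 82 0 0 0 -0.44"
}}

```text
t: 2.8
tcp_pos: [0.5772, -0.0433, 0.038]
tool_rot: [0.724, 0.689, 0.0, 0.0]
force: [-1.7, 0.2, -0.1]
finger_gap: 0.28
gripper_force: 0.0
```

>>> {"fn": "move_arm", "kwargs": {
  "commands": "0 0 0 0 0 0 -1; 0 0 0 0 0 0 -1; 0 0 0 0 0 0 -1; 0 0 0 0 0 0 -1; 0 0 0 0 0 0 -1"
}}

```text
t: 3.42
tcp_pos: [0.5771, -0.0431, 0.0385]
tool_rot: [0.724, 0.689, 0.0, 0.0]
force: [0.2, -1.0, 0.3]
finger_gap: 0.004
gripper_force: 0.0
```

```bash
python3 - <<'E'
from h import *
t=st();print(t)
print(go(t['tcp_pos']-.121*np.array([.9989,-.048,0])))
E
```

```text
{'t': 3.425, 'q': array([-2.67550246e-01,  6.85571369e-01,  1.67286078e+00,  5.48280333e-06,
        7.82718837e-01, -2.18185192e-01]), 'qd': array([-0.00015837,  0.00232356,  0.00065612,  0.00160463, -0.00257961,
       -0.0007879 ]), 'tau': array([ 7.01928730e-04, -4.41439283e+01, -1.09440404e+01, -1.32323212e-04,
       -1.60992076e-03,  7.91844695e-05]), 'tcp_pos': array([ 0.57705079, -0.04308637,  0.03845285]), 'tool_rot': array([7.24344130e-01, 6.89438563e-01, 1.15672490e-04, 1.88123012e-04]), 'force': array([ 0.15738252, -0.95393463,  0.28090293]), 'ft_torque': array([-0.01577521, -0.05631096, -0.0622332 ]), 'gripper_force': 0.0, 'finger_gap': 0.003931281730659074}
(array([-2.00e-01, -1.21e+02, -1.00e-01]), array([0., 0., 0.]))
```

```bash
python3 - <<'E'
from h import *
s=snap('top');a=cv2.resize(s['image'][110:250,240:380],(560,560))
b=snap('scene');b2=cv2.resize(b['image'][150:270,280:380],(240*2,560))
cv2.imwrite('pics/c2.png',cv2.resize(a,(420,420))[:,:,::-1])
W=np.zeros((560,800,3),np.uint8);W[:420,:420]=cv2.resize(a,(420,420));W[:456,420:]=cv2.resize(b['image'][150:270,280:380],(380,456))
cv2.imwrite('pics/c2.png',W[:,:,::-1])
print(proj(s,[.577,-.043,.0605]),proj(b,[.577,-.043,.0605]),proj(s,[.577,-.043,.038]),proj(b,[.577,-.043,.038]))
E
```

```text
(np.float64(303.99466915092313), np.float64(211.11730671272485)) (np.float64(330.80503362613655), np.float64(208.7614769842235)) (np.float64(304.4732939056151), np.float64(211.74888947964726)) (np.float64(330.5363300413034), np.float64(214.78473651970518))
```

View pics/c2.png

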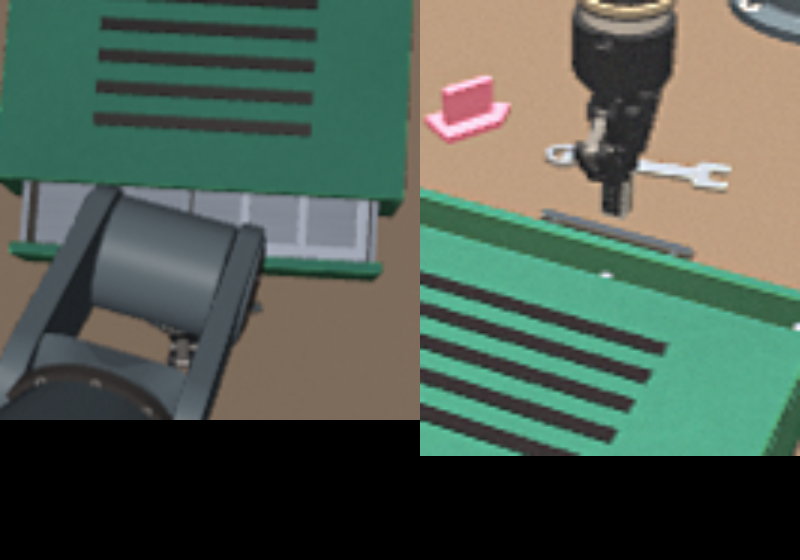

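The crop shows the closed fingertips ending at about scene pixel (332,207). The bar is below that at row 211 and the drawer has not moved, so the fingers are short of the bar.

```bash
python3 - <<'E'
from h import *
b=snap('scene');s=snap('top')
print('tip pred earlier',proj(b,[.5759,-.0456,.1205]),'seen 331,184.5')
def tri(ps):
    A=[];B=[]
    for c,(u,v) in ps:
        o=np.array(c['pose'])[:3,3];d=ray(c,u,v,0)-o;d/=np.linalg.norm(d);M=np.eye(3)-np.outer(d,d);A.append(M);B.append(M@o)
    return np.linalg.solve(sum(A),sum(B))
print('bar tri',tri([(s,(304.1,211.25)),(b,(332.1,211.1))]))
for z in(.038,.055,.065,.08): print('tip if z',z,ray(b,331.8,206.6,z),'bar if',ray(b,332.1,211.1,z))
E
```

```text
tip pred earlier (np.float64(330.83714259983645), np.float64(191.6253707807036)) seen 331,184.5
bar tri [ 0.57662639 -0.04084618  0.05219187]
tip if z 0.038 [ 0.53484324 -0.05375147  0.038     ] bar if [ 0.55717599 -0.04491958  0.038     ]
tip if z 0.055 [ 0.55780413 -0.04636014  0.055     ] bar if [ 0.5795675  -0.03775342  0.055     ]
tip if z 0.065 [ 0.57131054 -0.04201231  0.065     ] bar if [ 0.59273898 -0.03353804  0.065     ]
tip if z 0.08 [ 0.59157014 -0.03549055  0.08      ] bar if [ 0.6124962  -0.02721496  0.08      ]
```

```bash
python3 - <<'E'
from h import *
a=cv2.imread('pics/top0.png')[340:400,520:640];b=cv2.imread('pics/scene0.png')[20:100,190:270]
W=np.zeros((600,800,3),np.uint8);W[:200,:400]=cv2.resize(a,(400,200));W[:400,400:]=cv2.resize(b,(400,400))
W[200:400,:400]=0
cv2.imwrite('pics/c3.png',W[:400])
s=snap('top');c=snap('scene');p=[.2082,-.5885,.1943];r=down(19.5).as_matrix()
for d in(0,.013,.03,.05,.073):
  for y in(-.05,0,.05): 
    q=np.array(p)+r@np.array([0,y,-d]);print(d,y,np.round(proj(s,q)),np.round(proj(c,q),1))
E
```

```text
0 -0.05 [515. 376.] [246.5 101.7]
0 0 [536. 369.] [234.  101.4]
0 0.05 [556. 362.] [221.6 101. ]
0.013 -0.05 [518. 378.] [246.2  98.5]
0.013 0 [539. 371.] [233.7  98.2]
0.013 0.05 [560. 364.] [221.1  97.8]
0.03 -0.05 [522. 381.] [245.8  94.3]
0.03 0 [544. 374.] [233.2  93.9]
0.03 0.05 [565. 366.] [220.6  93.6]
0.05 -0.05 [527. 385.] [245.4  89.2]
0.05 0 [549. 377.] [232.6  88.9]
0.05 0.05 [571. 369.] [219.9  88.5]
0.073 -0.05 [534. 389.] [244.8  83.3]
0.073 0 [556. 381.] [231.9  83. ]
0.073 0.05 [578. 373.] [219.1  82.6]
```

View pics/c3.png

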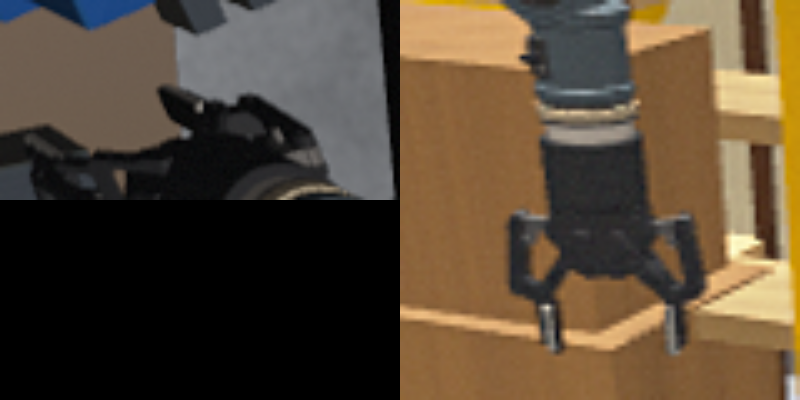

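Both views put the real fingertips about 32 mm short of the reported TCP along the tool axis. In the scene view the tips are at row 90, against a predicted 98. In the top view they are at (569,366) and (530,383). I'll treat this as a tool offset, open the fingers again and go 30 mm lower.

>>> {"fn": "move_arm", "kwargs": {
  "commands": "0 0 0 0 0 0 -0.44; 0 0 0 0 0 0 -0.44; 0 0 0 0 0 0 -0.44; 0 0 5 0 0 0 -0.44; 0 0 10 0 0 0 -0.44"
}}

```text
t: 4.35
tcp_pos: [0.5768, -0.0431, 0.0278]
tool_rot: [0.724, 0.689, -0.0, -0.0]
force: [-0.3, -0.3, -0.0]
finger_gap: 0.285
gripper_force: 0.0
```

>>> {"fn": "move_arm", "kwargs": {
  "commands": "0 0 5 0 0 0 -0.44; 0 0 9 0 0 0 -0.44; 0 0 13 0 0 0 -0.44; 0 0 17 0 0 0 -0.44; 0 0 17 0 0 0 -0.44"
}}

```text
t: 4.97
tcp_pos: [0.5767, -0.043, 0.0108]
tool_rot: [0.724, 0.689, -0.0, -0.0]
force: [0.1, 0.6, -0.3]
finger_gap: 0.283
gripper_force: 0.0
```

>>> {"fn": "move_arm", "kwargs": {
  "commands": "0 0 0 0 0 0 -1; 0 0 0 0 0 0 -1; 0 0 0 0 0 0 -1; 0 0 0 0 0 0 -1; 0 0 0 0 0 0 -1"
}}

```text
t: 5.6
tcp_pos: [0.5776, -0.0431, 0.0115]
tool_rot: [0.724, 0.689, 0.0, 0.001]
force: [1.5, 0.1, 0.6]
finger_gap: 0.101
gripper_force: 58.6
```

Gripped the bar. Now I pull along tool -y.

>>> {"fn": "move_arm", "kwargs": {
  "commands": "0 -15 0 0 0 0 -1; 0 -35 0 0 0 0 -1; 0 -55 0 0 0 0 -1; 0 -75 0 0 0 0 -1; 0 -90 0 0 0 0 -1"
}}

```text
t: 6.22
tcp_pos: [0.4883, -0.0387, 0.0115]
tool_rot: [0.725, 0.689, 0.001, 0.001]
force: [5.7, 2.8, -3.2]
finger_gap: 0.097
gripper_force: 59.8
```

>>> {"fn": "move_arm", "kwargs": {
  "commands": "0 -6 0 0 0 0 -1; 0 -12 0 0 0 0 -1; 0 -17 0 0 0 0 -1; 0 -22 0 0 0 0 -1; 0 -22 0 0 0 0 -1"
}}

```text
t: 6.85
tcp_pos: [0.4645, -0.0374, 0.0114]
tool_rot: [0.724, 0.69, -0.0, -0.0]
force: [0.5, 1.6, 4.7]
finger_gap: 0.099
gripper_force: 60.6
```

>>> {"fn": "move_arm", "kwargs": {
  "commands": "0 -3 0 0 0 0 -1; 0 -5 0 0 0 0 -1; 0 -7 0 0 0 0 -1; 0 -9 0 0 0 0 -1; 0 -9 0 0 0 0 -1"
}}

```text
t: 7.48
tcp_pos: [0.4571, -0.0371, 0.0114]
tool_rot: [0.725, 0.689, 0.001, 0.001]
force: [4.3, 4.5, 3.7]
finger_gap: 0.092
gripper_force: 60.5
```

>>> {"fn": "move_arm", "kwargs": {
  "commands": "0 -1 0 0 0 0 -1; 0 -2 0 0 0 0 -1; 0 -3 0 0 0 0 -1; 0 -4 0 0 0 0 -1; 0 -4 0 0 0 0 -1"
}}

```text
t: 8.1
tcp_pos: [0.4573, -0.0372, 0.0115]
tool_rot: [0.725, 0.689, 0.003, 0.004]
force: [11.3, 8.5, -1.6]
finger_gap: 0.097
gripper_force: 59.9
```

>>> {"fn": "move_arm", "kwargs": {
  "commands": "0 -1 0 0 0 0 -1; 0 -2 0 0 0 0 -1; 0 -3 0 0 0 0 -1; 0 -4 0 0 0 0 -1; 0 -4 0 0 0 0 -1"
}}

```text
t: 8.72
tcp_pos: [0.4576, -0.0374, 0.0115]
tool_rot: [0.725, 0.688, 0.006, 0.007]
force: [17.8, 14.9, -7.4]
finger_gap: 0.097
gripper_force: 59.4
```

Stop reached with the bar at x≈0.457. I relax, release, rise, and look.

>>> {"fn": "move_arm", "kwargs": {
  "commands": "0 7 0 0 0 0 -1; 0 7 0 0 0 0 -0.44; 0 7 0 0 0 0 -0.44; 0 7 0 0 0 0 -0.44; 0 7 -20 0 0 0 -0.44"
}}

```text
t: 9.35
tcp_pos: [0.4531, -0.0368, 0.0303]
tool_rot: [0.724, 0.689, -0.001, -0.002]
force: [0.4, -0.3, -0.2]
finger_gap: 0.279
gripper_force: 0.0
```

>>> {"fn": "move_arm", "kwargs": {
  "commands": "0 0 -60 0 0 0 -0.44; 0 0 -110 0 0 0 -0.44; 0 0 -160 0 0 0 -0.44; 0 0 -190 0 0 0 -0.44; 0 0 -190 0 0 0 0.2"
}}

```text
t: 9.98
tcp_pos: [0.456, -0.0376, 0.2232]
tool_rot: [0.724, 0.689, 0.001, 0.002]
force: [0.3, -0.2, -0.4]
finger_gap: 0.475
gripper_force: 0.0
```

```bash
python3 - <<'E'
from h import *
print(go([.511,.262,.20],down(129.5)),st()['tcp_pos'])
E
```

```text
(array([302. ,  40. ,  22.9]), array([  0.2,   0.2, -42.3])) [ 0.45601395 -0.03762243  0.2232458 ]
```

>>> {"fn": "move_arm", "kwargs": {
  "commands": "60 8 0 0 0 -8.5 0.2; 120 16 0 0 0 -17 0.2; 180 24 0 0 0 -25.5 0.2; 240 32 0 0 0 -34 0.2; 302 40 0 0 0 -42.5 0.2"
}}

```text
t: 10.6
tcp_pos: [0.5087, 0.2637, 0.2189]
tool_rot: [0.423, 0.906, -0.002, -0.001]
force: [1.8, -0.7, 0.1]
finger_gap: 0.599
gripper_force: 0.0
```

>>> {"fn": "move_arm", "kwargs": {
  "commands": "0 0 30 0 0 0 0.2; 0 0 70 0 0 0 0.2; 0 0 100 0 0 0 0.2; 0 0 100 0 0 0 0.2; 0 0 100 0 0 0 0.2"
}}

```text
t: 11.22
tcp_pos: [0.51, 0.2624, 0.1211]
tool_rot: [0.425, 0.905, -0.0, -0.0]
force: [-0.1, -0.2, 0.1]
finger_gap: 0.6
gripper_force: 0.0
```

```bash
python3 - <<'E'
from h import *
b=snap('scene');cv2.imwrite('pics/s4.png',cv2.resize(b['image'][150:270,400:520],(600,600),interpolation=cv2.INTER_CUBIC)[:,:,::-1])
print(go([.511,.262,.01],down(129.5)),st()['tcp_pos'],st()['q'],proj(b,[.511,.262,.084]))
E
```

```text
(array([ -0.7,  -0.2, 111.9]), array([0.1, 0. , 0.2])) [0.51059745 0.26259425 0.12188338] [ 2.80489789e-01  5.53936995e-01  1.63343086e+00 -5.44005641e-05
  9.52939464e-01 -4.11578292e-01] (np.float64(438.8499806620673), np.float64(213.36385190257647))
```

View pics/s4.png

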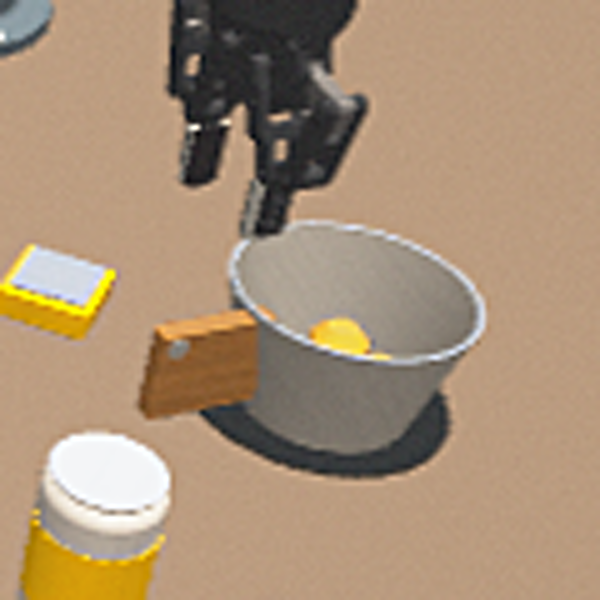

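The pot stands on the mat with the plate top running from (165,330) to (250,315) in the crop. The fingertips hang above it at about (198,183) and (265,232). I check this numerically.

```bash
python3 - <<'E'
from h import *
b=snap('scene');t=st();r=R.from_quat(t['tool_rot']).as_matrix()
for d in(.03,.037):
  for y in(-.0325,0,.0325): print(d,y,(np.array(proj(b,t['tcp_pos']+r@[0,y,-d]))-[400,150])*5)
u=np.array([np.cos(np.radians(-50.5)),np.sin(np.radians(-50.5)),0]);o=np.array([.445,.342,.084])
for L in(.058,.072,.104,.130): print(L,(np.array(proj(b,o+u*L))-[400,150])*5)
E
```

```text
0.03 -0.0325 [187.03331903 187.46018644]
0.03 0 [220.46710345 217.39016191]
0.03 0.0325 [255.59884741 248.84015337]
0.037 -0.0325 [189.50215251 176.96672999]
0.037 0 [223.12700385 206.75193706]
0.037 0.0325 [258.46631118 238.05582525]
0.058 [261.77700476 303.0924706 ]
0.072 [241.25141532 307.25009782]
0.104 [193.77720056 316.86639107]
0.13 [154.62142202 324.79771654]
```

Tips and plate agree with the prediction to within about 1.5 px, and both are shifted the same way. Descending and gripping.

>>> {"fn": "move_arm", "kwargs": {
  "commands": "-1 0 30 0 0 0 0.2; -1 0 60 0 0 0 0.2; -1 0 85 0 0 0 0.2; -1 0 100 0 0 0 0.2; -1 0 111 0 0 0 0.2"
}}

```text
t: 11.95
tcp_pos: [0.5113, 0.262, 0.0104]
tool_rot: [0.425, 0.905, 0.001, 0.001]
force: [-0.2, -0.7, 0.8]
finger_gap: 0.599
gripper_force: 0.0
```

>>> {"fn": "move_arm", "kwargs": {
  "commands": "0 0 0 0 0 0 -1; 0 0 0 0 0 0 -1; 0 0 0 0 0 0 -1; 0 0 0 0 0 0 -1; 0 0 0 0 0 0 -1",
  "grip_force": 120
}}

```text
t: 12.58
tcp_pos: [0.5117, 0.2621, 0.0111]
tool_rot: [0.425, 0.905, 0.001, 0.001]
force: [1.2, -0.3, 6.1]
finger_gap: 0.141
gripper_force: 117.1
```

```bash
python3 - <<'E'
from h import *
t=st();print(t['tcp_pos'],t['tool_rot'],t['force'],t['finger_gap'],t['gripper_force'],t['q'])
E
```

```text
[0.51166683 0.26208173 0.01108313] [4.25280360e-01 9.05060842e-01 8.02825231e-04 9.17949475e-04] [ 1.20031565 -0.30351742  6.12590485] 0.1405021009419806 117.10589289665222 [ 2.79065527e-01  7.26854396e-01  1.69470116e+00  9.55591459e-07
  7.17598118e-01 -4.13187555e-01]
```

>>> {"fn": "move_arm", "kwargs": {
  "commands": "0 0 -10 0 0 0 -1; 0 0 -40 0 0 0 -1; 0 0 -80 0 0 0 -1; 0 0 -120 0 0 0 -1; 0 0 -160 0 0 0 -1"
}}

```text
t: 13.2
tcp_pos: [0.5091, 0.2612, 0.1707]
tool_rot: [0.425, 0.905, -0.001, -0.001]
force: [0.8, -0.7, -0.7]
finger_gap: 0.146
gripper_force: 118.9
```

>>> {"fn": "move_arm", "kwargs": {
  "commands": "0 0 -40 0 0 0 -1; 0 0 -80 0 0 0 -1; 0 0 -110 0 0 0 -1; 0 0 -110 0 0 0 -1; 0 0 -110 0 0 0 -1"
}}

```text
t: 13.82
tcp_pos: [0.5089, 0.2612, 0.2782]
tool_rot: [0.425, 0.905, -0.002, -0.002]
force: [-0.5, -0.4, -5.6]
finger_gap: 0.147
gripper_force: 118.6
```

```bash
python3 - <<'E'
from h import *
s=snap('top','t5');b=snap('scene')
W=np.zeros((520,800,3),np.uint8);W[:480,:480]=cv2.resize(s['image'][140:260,230:390][:, :],(480,360),interpolation=cv2.INTER_CUBIC).repeat(1,0)[:360] if 0 else 0
W[:420,:560]=cv2.resize(s['image'][140:260,230:390],(560,420));W[:400,560:]=cv2.resize(b['image'][60:260,400:520],(240,400))
cv2.imwrite('pics/t5c.png',W[:,:,::-1]);t=st();print(t['tcp_pos'],t['tool_rot'],t['force'],t['ft_torque'],t['finger_gap'])
E
```

```text
[0.50896254 0.26127335 0.27779082] [ 0.42523077  0.90508128 -0.00176338 -0.00188345] [-0.88208887  1.22932998 -2.90444381] [-0.75557517 -0.58570494 -0.01650838] 0.1482656092010534
```

View pics/t5c.png

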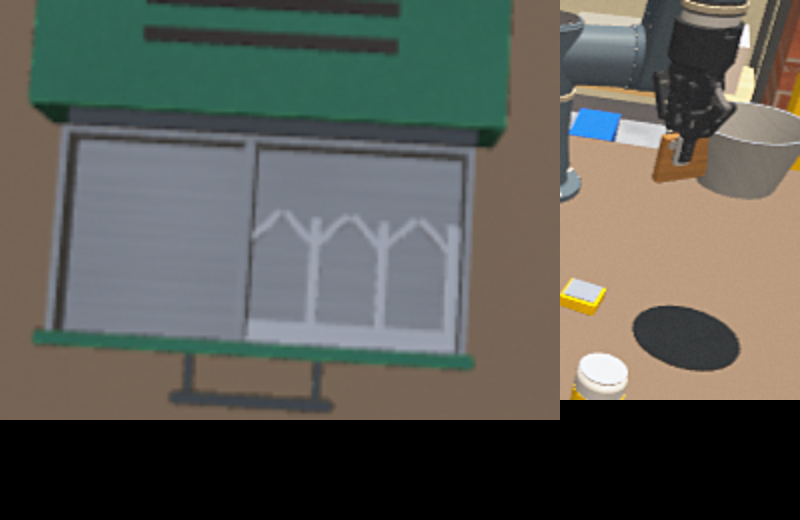

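The drawer is fully open (crop scale 3.5). The bay floor spans about (70..245, 140..335). Pocket separators are at x≈314, 380 and 450, and pocket tips at about (281,215), (351,219) and (419,224). The pot is held level and the mat is clear.

```bash
python3 - <<'E'
from h import *
s=dict(snap('top'));b=snap('scene')
o=lambda u,v,z:ray(s,230+u/3.5,140+v/3.5,z)
X=np.array([.9989,-.048,0]);Y=np.array([.048,.9989,0]);B=np.array([.4573,-.0371,0])
f=lambda p:np.round([(p-B)@X*1000,(p-B)@Y*1000],1)
print('bar',f((o(170,397,.0605)+o(332,406,.0605))/2))
for n,u,v,z in(('leftwall in top',72,230,.056),('divider L',243,230,.056),('divider R',253,230,.056),('sep12',313,275,.026),('sep23',380,277,.026),('sep3r',449,282,.026),('tip1',282,218,.026),('tip2',351,222,.026),('tip3',419,227,.026),('front1',282,321,.026),('front2',347,325,.026),('front3',414,329,.026),('rear wall in',160,134,.056),('panel in',160,335,.078),('floorFL',66,331,.016),('floorBL',80,140,.016),('right wall in',461,240,.056)): print(n,f(o(u,v,z)))
hsv=cv2.cvtColor(b['image'],cv2.COLOR_RGB2HSV)
m=(hsv[...,2]<55).astype(np.uint8);m[:200]=0;m[260:]=0;m[:,:415]=0;m[:,475:]=0
mm=cv2.moments(m,True);u,v=mm['m10']/mm['m00'],mm['m01']/mm['m00'];print('mat scene',u,v,mm['m00'],ray(b,u,v,.004))
hs=cv2.cvtColor(s['image'],cv2.COLOR_RGB2HSV);m=(hs[...,2]<55).astype(np.uint8);m[:220]=0;m[:,:130]=0;m[:,225:]=0;m[300:]=0
c=max(cv2.findContours(m,0,1)[0],key=cv2.contourArea);print(cv2.minEnclosingCircle(c),cv2.contourArea(c))
print('old mat',proj(s,[.434,.338,.004]))
E
```

```text
bar [-0.9 -1.4]
leftwall in top [126.9 151.6]
divider L [134.7  13.9]
divider R [135.1   5.9]
sep12 [103.5 -43.7]
sep23 [105.  -98.9]
sep3r [ 104.1 -155.7]
tip1 [149.2 -15.3]
tip2 [149.1 -72.5]
tip3 [ 148.1 -128.9]
front1 [ 64.4 -20.5]
front2 [ 64.2 -73.9]
front3 [  64.1 -128.9]
rear wall in [209.   86.3]
panel in [46.9 71.6]
floorFL [ 46.  158.5]
floorBL [206.7 159.5]
right wall in [ 136.5 -161.2]
mat scene 453.46753246753246 227.11688311688312 77.0 [0.44873359 0.31523511 0.004     ]
((158.93478393554688, 252.0), 43.14197540283203) 3043.0
old mat (np.float64(174.1186630426527), np.float64(260.36266925991754))
```

```bash
cat >> h.py <<'E'
X=np.array([.9989,-.048,0]);Y=np.array([.048,.9989,0]);B=np.array([.4573,-.0371,0])
OFF=.049
def pour(gx,gz,th,gy=-.018):
    G=B+gx*X+gy*Y+[0,0,gz];rot=down(87.25)*R.from_euler('x',-th,degrees=True)
    return G+OFF*rot.as_matrix()[:,2],rot
E
python3 - <<'E'
from h import *
b=snap('scene');print('mat',ray(b,463,229,.004))
print(go(*pour(.167,.327,0)))
E
```

```text
mat [0.44722614 0.34332318 0.004     ]
(array([-322.3, -119.9,    0.7]), array([-0.2, -0. , 42.4]))
```

>>> {"fn": "move_arm", "kwargs": {
  "commands": "-40 -15 0 0 0 0 -1; -90 -33 0 0 0 0 -1; -145 -53 0 0 0 0 -1; -200 -74 0 0 0 0 -1; -255 -95 0 0 0 0 -1"
}}

```text
t: 14.7
tcp_pos: [0.6007, 0.0032, 0.2796]
tool_rot: [0.425, 0.905, 0.0, -0.0]
force: [0.9, 0.4, -2.7]
finger_gap: 0.143
gripper_force: 119.8
```

>>> {"fn": "move_arm", "kwargs": {
  "commands": "-30 -10 0 0 0 8.5 -1; -52 -19 0 0 0 17 -1; -67 -25 0 0 0 25.5 -1; -67 -25 0 0 0 34 -1; -67 -25 0 0 0 42.5 -1"
}}

```text
t: 15.32
tcp_pos: [0.6234, -0.063, 0.2791]
tool_rot: [0.726, 0.687, -0.0, -0.001]
force: [0.2, 1.6, -2.1]
finger_gap: 0.153
gripper_force: 119.7
```

```bash
python3 - <<'E'
from h import *
t=st();print(t['tcp_pos'],t['q'])
for th,gz in((10,.31),(20,.29),(30,.27),(40,.25),(50,.235)):print(th,*go(*pour(.167,gz,th)))
E
```

```text
[ 0.62341421 -0.06301894  0.27909705] [-2.78877282e-01  4.52266370e-01  1.32280133e+00  8.30091620e-05
  1.36860822e+00 -2.23783325e-01]
10 [-0.   8.4 17.3] [-10.1   0.   -0.4]
20 [ 0.  16.7 35.1] [-20.1   0.   -0.4]
30 [ 0.1 24.4 51.5] [-30.1   0.1  -0.4]
40 [ 0.1 31.5 66.6] [-40.1   0.1  -0.4]
50 [ 0.1 37.5 75.5] [-50.1   0.1  -0.4]
```

>>> {"fn": "move_arm", "kwargs": {
  "commands": "0 8 17 -10 0 0 -1; 0 17 35 -20 0 0 -1; 0 24 51 -30 0 0 -1; 0 31 67 -40 0 0 -1; 0 31 67 -40 0 0 -1"
}}

```text
t: 15.95
tcp_pos: [0.6579, -0.0546, 0.2168]
tool_rot: [0.678, 0.656, 0.238, 0.23]
force: [1.5, 1.3, -3.1]
finger_gap: 0.147
gripper_force: 120.1
```

```bash
cat > k.py <<'E'
from h import *
from scipy.optimize import least_squares
D=[((.527,1.433),.6147,.195),((.6856,1.6729),.568,.0385),((.7269,1.6947),.5643,.0111),((.4523,1.3228),.6169,.2791),((.442,1.594),.5507,.1952),((.5539,1.6334),.5637,.1219)]
t=st();print(t['tcp_pos'],t['q'],R.from_quat(t['tool_rot']).as_matrix()[:,2],t['ft_torque'])
A=[];y=[]
for (a,c),r,z in D:
    s=a+c;A+=[[np.sin(a),np.sin(s),np.cos(s),1,0],[np.cos(a),np.cos(s),-np.sin(s),0,1]];y+=[r,z]
P,res,rk,sv=np.linalg.lstsq(np.array(A),np.array(y),rcond=None);print('L1,L2,L3,a0,h-Lt',P,'res',np.abs(np.array(A)@P-y).max())
q=t['q'];s=q[1]+q[2];zw=P[0]*np.cos(q[1])+P[1]*np.cos(s)-P[2]*np.sin(s)+P[4]  # + Lt
tz=R.from_quat(t['tool_rot']).as_matrix()[2,2]
print('Lt',(t['tcp_pos'][2]-zw)/(1+tz))
E
python3 k.py
```

```text
[ 0.65792454 -0.05460708  0.21678388] [-0.36763738  0.38161582  1.9056299   0.82766509  0.30893058 -1.06199699] [ 6.24832509e-01 -7.40640199e-04 -7.80758470e-01] [-0.20530526  0.62565457  0.10493336]
L1,L2,L3,a0,h-Lt [ 0.58537323  0.39051164  0.111449    0.0013193  -0.05925066] res 0.0004493246266885631
Lt 0.33420860717378725
```

```bash
cat > ik.py <<'E'
from h import *
from scipy.optimize import least_squares
L1,L2,L3,H,LT,LAT=.5854,.3905,.1114,.275,.3342,.110
def fk(q):
    s=q[1]+q[2]
    w=np.array([L1*np.sin(q[1])+L2*np.sin(s)+L3*np.cos(s),LAT,H+L1*np.cos(q[1])+L2*np.cos(s)-L3*np.sin(s)])
    A=R.from_euler('z',q[0]);rot=A*R.from_euler('y',s)*R.from_euler('z',q[3])*R.from_euler('y',q[4])*R.from_euler('z',q[5]+np.pi/2)
    return A.apply(w)+LT*rot.as_matrix()[:,2],rot,A.apply(w)
lo=np.array([-3.08,-.75,.22,-1.43,0,-2.85]);hi=np.array([3.08,2.2,2.44,4.57,2.65,2.85])
def ik(p,rot,q0):
    f=lambda q:np.r_[(fk(q)[0]-p)*5,(fk(q)[1].inv()*rot).as_rotvec()]
    r=least_squares(f,np.clip(q0,lo+1e-3,hi-1e-3),bounds=(lo,hi));return r.x,np.linalg.norm(r.fun)
E
python3 - <<'E'
from ik import *
t=st();p,r,w=fk(t['q']);print('fk err',p-t['tcp_pos'],np.degrees((r.inv()*R.from_quat(t['tool_rot'])).magnitude()))
bay=B+.127*X+.086*Y
# pitch pour: pot x yaw psi, tilt th about tool -y, low rim above bay centre at zr
def pp(psi,th,zr,back=0.0):
    c,s=np.cos(np.radians(th)),np.sin(np.radians(th));u=-np.array([np.cos(np.radians(psi)),np.sin(np.radians(psi)),0])
    px=-c*u-s*np.array([0,0,1]);pz=-s*u+c*np.array([0,0,1])
    G=bay+[0,0,zr]-(.176*px+.029*pz)+back*u
    rot=down(psi)*R.from_euler('y',-th,degrees=True)
    return G+OFF*rot.as_matrix()[:,2],rot
for psi in(-93,-80,-65,-50):
  best=None
  for k in range(12):
    q0=np.random.default_rng(k).uniform(lo,hi);q0[0]=-.3
    x,e=ik(*pp(psi,115,.12),q0)
    if best is None or e<best[1]: best=(x,e)
  print(psi,np.round(best[0],2),round(best[1],4),'wrist',np.round(fk(best[0])[2],3),np.round(fk(best[0])[0],3))
s=snap('top');print('tin',ray(s,205,171,.1))
E
```

```text
fk err [ 0.0004219  -0.00089822  0.00011821] 7.83120769714277e-15
-93 [-0.61  1.06  1.53  1.34  2.23  2.17] 0.0 wrist [ 0.572 -0.263  0.171] [0.588 0.039 0.312]
-80 [-0.54  1.09  1.36  1.3   2.35  2.31] 0.0 wrist [ 0.642 -0.259  0.171] [0.589 0.039 0.312]
-65 [-0.46  1.15  1.16  1.29  2.51  2.47] 0.0 wrist [ 0.718 -0.235  0.171] [0.59  0.039 0.312]
-50 [-0.39  1.19  1.01  1.29  2.65  2.61] 0.0369 wrist [ 0.778 -0.198  0.175] [0.59  0.042 0.312]
tin [0.68137015 0.22681705 0.1       ]
```

```bash
cat >> ik.py <<'E'
bay=B+.127*X+.086*Y
def pp(psi,th,zr,back=0.0):
    c,s=np.cos(np.radians(th)),np.sin(np.radians(th));u=-np.array([np.cos(np.radians(psi)),np.sin(np.radians(psi)),0])
    px=-c*u-s*np.array([0,0,1]);pz=-s*u+c*np.array([0,0,1])
    G=bay+[0,0,zr]-(.176*px+.029*pz)+back*u
    rot=down(psi)*R.from_euler('y',-th,degrees=True)
    return G+OFF*rot.as_matrix()[:,2],rot
E
python3 - <<'E'
from ik import *
q=np.array([-.279,.452,1.323,0,1.369,-.224])
for psi in (87,60,30,0,-30,-60,-70): 
    q,e=ik(np.array([.6,-.04,.28]),down(psi),q);print(psi,np.round(q,2),round(e,4))
for psi,th,z in((-70,15,.2),(-75,30,.18),(-80,45,.15),(-85,60,.12),(-90,75,.12),(-90,90,.12),(-90,105,.12),(-90,120,.12),(-90,130,.12)):
    p,r=pp(psi,th,z,.015);q,e=ik(p,r,q);print(psi,th,np.round(q,2),round(e,4),np.round(p,3),np.round(fk(q)[2],2))
for a,d in((30,(.624,-.063)),(20,0),(10,0),(0,0)): pass
print(go([.6234,-.063,.279],down(87.25)))
E
```

```text
87 [-0.25  0.41  1.38 -0.    1.34 -0.2 ] 0.0
60 [-0.25  0.41  1.38  0.    1.34  0.27] 0.0
30 [-0.25  0.41  1.38 -0.    1.34  0.8 ] 0.0
0 [-0.25  0.41  1.38  0.    1.34  1.32] 0.0
-30 [-0.25  0.41  1.38 -0.    1.34  1.84] 0.0
-60 [-0.25  0.41  1.38  0.    1.34  2.37] 0.0
-70 [-0.25  0.41  1.38  0.    1.34  2.54] 0.0
-70 15 [0.08 0.5  1.61 0.28 1.12 2.74] 0.0 [0.518 0.236 0.17 ] [0.55 0.15 0.49]
-75 30 [-0.05  0.52  1.58  0.52  1.26  2.61] 0.0 [0.535 0.242 0.2  ] [0.58 0.08 0.49]
-80 45 [-0.18  0.58  1.58  0.74  1.39  2.49] 0.0 [0.554 0.234 0.219] [0.6  0.   0.46]
-85 60 [-0.31  0.67  1.59  0.93  1.51  2.37] 0.0 [0.573 0.213 0.233] [ 0.6  -0.08  0.4 ]
-90 75 [-0.42  0.74  1.61  1.09  1.67  2.29] 0.0 [0.588 0.179 0.27 ] [ 0.59 -0.14  0.36]
-90 90 [-0.5   0.85  1.58  1.18  1.89  2.22] 0.0 [0.588 0.136 0.296] [ 0.59 -0.2   0.3 ]
-90 105 [-0.55  0.97  1.54  1.27  2.11  2.19] 0.0 [0.588 0.087 0.31 ] [ 0.59 -0.24  0.22]
-90 120 [-0.58  1.11  1.49  1.37  2.31  2.2 ] 0.0 [0.588 0.037 0.311] [ 0.59 -0.25  0.14]
-90 130 [-0.58  1.2   1.45  1.47  2.44  2.23] 0.0 [0.588 0.004 0.305] [ 0.59 -0.25  0.09]
(array([ -8.1,  15.8, -70.7]), array([38.4, -1.5,  0.7]))
```

>>> {"fn": "move_arm", "kwargs": {
  "commands": "-2 4 -18 10 0 0 -1; -4 8 -36 20 -1 0 -1; -6 12 -54 30 -1 0 -1; -8 16 -71 38.4 -1.5 0.7 -1; -8 16 -71 38.4 -1.5 0.7 -1"
}}

```text
t: 16.62
tcp_pos: [0.6287, -0.0654, 0.2866]
tool_rot: [0.725, 0.689, -0.0, 0.004]
force: [0.1, -0.0, -4.2]
finger_gap: 0.145
gripper_force: 120.0
```

```bash
python3 - <<'E'
from ik import *
t=st();print(t['tcp_pos'],t['q'],t['finger_gap']);print(go([.58,.08,.28]),go([.58,.08,.28],down(87.25))[1])
E
```

```text
[ 0.62866541 -0.0653644   0.28660213] [-0.27770222  0.4507083   1.30477445 -0.00463296  1.37926357 -0.22609599] 0.14525875037499877
(array([142.7, -56. ,   5.4]), array([0., 0., 0.])) [ 0.3  0.3 -0.2]
```

>>> {"fn": "move_arm", "kwargs": {
  "commands": "29 -11 1 0 0 10 -1; 58 -22 2 0 0 20 -1; 87 -33 3 0 0 30 -1; 116 -44 4 0 0 40 -1; 143 -56 5 0 0 50 -1"
}}

```text
t: 17.25
tcp_pos: [0.5768, 0.082, 0.2779]
tool_rot: [0.949, 0.316, 0.001, 0.002]
force: [0.3, -0.1, -4.1]
finger_gap: 0.15
gripper_force: 120.1
```

>>> {"fn": "move_arm", "kwargs": {
  "commands": "0 0 0 0 0 10 -1; 0 0 0 0 0 20 -1; 0 0 0 0 0 30 -1; 0 0 0 0 0 40 -1; 0 0 0 0 0 50 -1"
}}

```text
t: 17.88
tcp_pos: [0.5769, 0.0813, 0.2779]
tool_rot: [0.993, -0.115, 0.001, 0.001]
force: [-0.7, 0.2, -3.7]
finger_gap: 0.148
gripper_force: 120.0
```

>>> {"fn": "move_arm", "kwargs": {
  "commands": "0 0 0 0 0 10 -1; 0 0 0 0 0 20 -1; 0 0 0 0 0 30 -1; 0 0 0 0 0 40 -1; 0 0 0 0 0 50 -1"
}}

```text
t: 18.5
tcp_pos: [0.5771, 0.0814, 0.2779]
tool_rot: [0.852, -0.524, 0.002, 0.0]
force: [0.2, 0.9, -4.2]
finger_gap: 0.15
gripper_force: 120.2
```

```bash
python3 - <<'E'
from ik import *
t=st();print(t['tcp_pos'],t['q'],t['finger_gap'])
for psi,th,z in((-67,10,.19),(-71,20,.18),(-75,30,.16),(-79,40,.145),(-83,50,.14)):print(psi,th,*go(*pp(psi,th,z,.015)))
E
```

```text
[0.57709905 0.08144893 0.2779283 ] [-5.01127431e-02  3.84942149e-01  1.43865378e+00 -2.31473979e-03
  1.31563743e+00  2.62454824e+00] 0.15036442910970807
-67 10 [-162.2   -5.7  133.7] [  0.3 -10.2   3.8]
-71 20 [-165.9  -20.5  110.5] [  1.3 -20.1   7.7]
-75 30 [-162.7  -34.6   97. ] [  3.  -30.1  11.5]
-79 40 [-153.   -46.9   79.1] [  5.4 -39.9  15.2]
-83 50 [-137.3  -56.1   52.9] [  8.6 -49.7  18.6]
```

```bash
python3 - <<'E'
from ik import *
t=st();r0=R.from_quat(t['tool_rot']);q=t['q'];p0=t['tcp_pos']
for i,f in enumerate((.05,.25,.5,.75,1)):
    sh=np.array([-135,-20,60])*f/1000;rv=np.radians([0,-10*(i+1),0]);rot=r0*R.from_rotvec(rv);p=p0+r0.apply(sh)
    q,e=ik(p,rot,q);print(np.round(q,2),round(e,4),p)
E
```

```text
[-0.12  0.42  1.4   0.14  1.42  2.52] 0.0 [0.57495649 0.08791818 0.27490824]
[-0.16  0.47  1.39  0.28  1.49  2.46] 0.0 [0.56638626 0.11379517 0.262828  ]
[-0.18  0.53  1.41  0.41  1.54  2.41] 0.0 [0.55567346 0.14614141 0.24772769]
[-0.19  0.6   1.42  0.53  1.59  2.36] 0.0 [0.54496067 0.17848765 0.23262738]
[-0.2   0.67  1.45  0.65  1.63  2.31] 0.0 [0.53424787 0.21083389 0.21752707]
```

>>> {"fn": "move_arm", "kwargs": {
  "commands": "-7 -1 3 0 -10 0 -1; -34 -5 15 0 -20 0 -1; -67 -10 30 0 -30 0 -1; -101 -15 45 0 -40 0 -1; -135 -20 60 0 -50 0 -1"
}}

```text
t: 19.12
tcp_pos: [0.5344, 0.2104, 0.2173]
tool_rot: [0.774, -0.472, -0.36, -0.22]
force: [-0.3, -1.2, -3.0]
finger_gap: 0.143
gripper_force: 120.1
```

```bash
python3 - <<'E'
from ik import *
t=st();print(t['tcp_pos'],t['q'],t['finger_gap'],t['ft_torque']);q=t['q']
for psi,th,z in((-67,58,.13),(-71,64,.125),(-75,70,.12),(-80,75,.12),(-85,80,.12)):
    P=pp(psi,th,z,.015);q,e=ik(*P,q);print(psi,th,*go(*P),np.round(q,2))
E
```

```text
[0.53442378 0.21040266 0.21726121] [-0.1959405   0.67407647  1.44642245  0.64430864  1.63951737  2.30305319] 0.14295647852507778 [-0.13663051 -0.06584541 -0.0553047 ]
-67 58 [-15.9  15.9 -13.2] [ 3.4 -8.1  2.6] [-0.27  0.68  1.5   0.74  1.7   2.28]
-71 64 [-15.8   5.6 -30.5] [  6.9 -14.1   4.6] [-0.31  0.71  1.5   0.82  1.74  2.28]
-75 70 [-13.2  -2.7 -48.6] [ 10.6 -20.    6.2] [-0.36  0.75  1.5   0.9   1.78  2.28]
-80 75 [-11.9 -11.5 -67.5] [ 15.4 -24.9   8.1] [-0.4   0.77  1.52  0.99  1.8   2.28]
-85 80 [ -8.8 -17.5 -86.5] [ 20.4 -29.7   9.6] [-0.44  0.79  1.55  1.07  1.81  2.27]
```

>>> {"fn": "move_arm", "kwargs": {
  "commands": "-16 16 -13 3.4 -8 2.6 -1; -16 6 -30 7 -14 4.6 -1; -13 -3 -48 10.6 -20 6.2 -1; -12 -11 -67 15.4 -25 8 -1; -12 -11 -67 15.4 -25 8 -1"
}}

```text
t: 19.75
tcp_pos: [0.5635, 0.1754, 0.2682]
tool_rot: [0.608, -0.51, -0.466, -0.39]
force: [0.4, -0.2, -3.7]
finger_gap: 0.147
gripper_force: 120.2
```

```bash
python3 - <<'E'
from ik import *
t=st();print(t['tcp_pos'],t['q'],t['finger_gap'],t['force']);q=t['q']
for psi,th,z in((-83,80,.12),(-86,86,.12),(-90,92,.12),(-90,97,.12),(-90,102,.12),(-90,110,.12),(-90,118,.12)):
    P=pp(psi,th,z,.015);q,e=ik(*P,q);print(psi,th,*go(*P),np.round(q,2))
b=snap('scene');cv2.imwrite('pics/s6.png',cv2.resize(b['image'][60:290,220:460],(720,600))[::1,:,::-1][:600])
E
```

```text
[0.56349038 0.17541083 0.26820156] [-0.39919541  0.76375257  1.52734158  0.9812326   1.79596804  2.27508549] 0.14749168625952463 [ 0.39763565 -0.24549615 -3.67794234]
-83 80 [ -7.9  -7.8 -15.4] [ 3.  -5.1  0.6] [-0.43  0.79  1.53  1.05  1.83  2.27]
-86 86 [-13.3 -12.3 -35.2] [  6.  -11.1   1. ] [-0.47  0.83  1.55  1.12  1.88  2.25]
-90 92 [-16.5 -16.4 -55.7] [ 10.1 -17.    1.1] [-0.51  0.86  1.57  1.19  1.92  2.22]
-90 97 [-17.8 -13.6 -72.2] [ 10.1 -22.    0.7] [-0.53  0.9   1.56  1.22  1.99  2.21]
-90 102 [-17.7 -10.7 -88.8] [ 10.2 -27.    0.2] [-0.55  0.95  1.55  1.25  2.06  2.2 ]
-90 110 [ -14.4   -6.1 -115. ] [ 10.2 -35.   -0.5] [-0.57  1.02  1.52  1.3   2.17  2.19]
-90 118 [  -7.5   -1.4 -140.6] [ 10.2 -43.   -1.2] [-0.58  1.09  1.5   1.36  2.28  2.19]
```

View pics/s6.png

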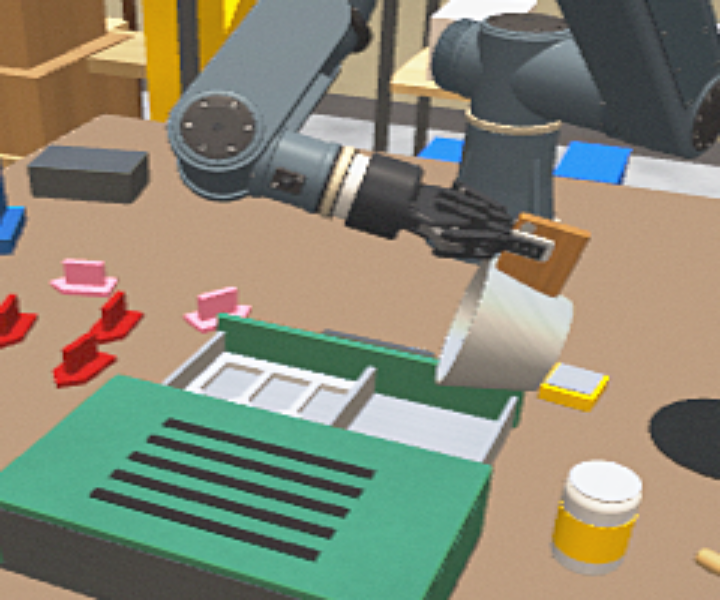

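The pot is tipped about 75° over the left bay. Its mouth faces the bay and the rim is well above the walls. Tilting on, slowly.

>>> {"fn": "move_arm", "kwargs": {
  "commands": "-8 -8 -15 3 -5 0.6 -1; -13 -12 -35 6 -11 1 -1; -16 -16 -56 10 -17 1 -1; -17 -14 -65 10 -19.5 1 -1; -18 -14 -72 10 -22 0.7 -1"
}}

```text
t: 20.42
tcp_pos: [0.5882, 0.1164, 0.3067]
tool_rot: [-0.47, 0.465, 0.531, 0.53]
force: [-0.5, 2.2, -2.2]
finger_gap: 0.147
gripper_force: 119.9
```

```bash
python3 - <<'E'
from ik import *
t=st();print(t['tcp_pos'],t['finger_gap'],t['force'])
for psi,th,z in((-90,100,.12),(-90,103,.12),(-90,107,.12),(-90,112,.12),(-90,118,.12)):
    print(th,*go(*pp(psi,th,z,.015)))
E
```

```text
[0.58818433 0.1163775  0.30672572] 0.14668189700407158 [-0.46739581  2.1581207  -2.23472323]
100 [ -1.7  -0.  -12.3] [ 0.4 -2.8  0.2]
103 [ -5.1   0.  -21.8] [ 0.4 -5.8  0.2]
107 [ -8.8   0.1 -34.7] [ 0.4 -9.8  0.2]
112 [-12.2   0.2 -51.1] [  0.4 -14.8   0.2]
118 [-14.4   0.3 -71.2] [  0.4 -20.8   0.2]
```

>>> {"fn": "move_arm", "kwargs": {
  "commands": "-2 0 -12 0 -3 0 -1; -5 0 -22 0 -6 0 -1; -7 0 -29 0 -8 0 -1; -9 0 -35 0 -10 0 -1; -9 0 -35 0 -10 0 -1"
}}

```text
t: 21.05
tcp_pos: [0.5884, 0.0802, 0.3105]
tool_rot: [-0.421, 0.418, 0.57, 0.569]
force: [-0.3, 0.0, -2.4]
finger_gap: 0.15
gripper_force: 120.8
```

>>> {"fn": "move_arm", "kwargs": {
  "commands": "-1 0 -8 0 -2.5 0 -1; -1 0 -16 0 -5 0 -1; -1 0 -26 0 -8 0 -1; 0 0 -36 0 -11 0 -1; 0 0 -36 0 -11 0 -1"
}}

```text
t: 21.68
tcp_pos: [0.5886, 0.0454, 0.2986]
tool_rot: [-0.363, 0.361, 0.608, 0.607]
force: [0.9, 0.7, -2.5]
finger_gap: 0.151
gripper_force: 120.9
```

```bash
python3 - <<'E'
from ik import *
t=st();print(t['tcp_pos'],t['q'],t['finger_gap'],t['force'],go(*pp(-90,118,.12,.015)))
b=snap('scene');s=snap('top');W=np.zeros((600,800,3),np.uint8)
W[:480,:400]=cv2.resize(b['image'][130:274,280:400],(400,480));W[:360,400:]=cv2.resize(s['image'][150:258,240:360],(400,360))
cv2.imwrite('pics/c7.png',W[:480,:,::-1])
E
```

```text
[0.58861751 0.04536571 0.29859912] [-0.57202189  1.11056983  1.49284253  1.34778323  2.2824522   2.17325064] 0.15131092321753803 [ 0.87155908  0.72765798 -2.54227298] (array([-12.5,   0.3,   5.1]), array([0.1, 0.4, 0. ]))
```

View pics/c7.png

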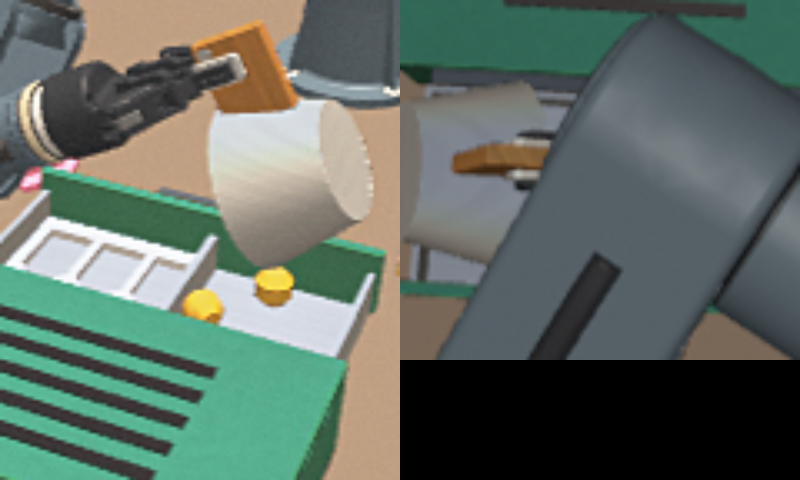

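The pot is empty (wrist force 2.5 N) and both knobs lie in the left bay. Returning the pot.

```bash
python3 - <<'E'
from ik import *
t=st();q=t['q'];p=t['tcp_pos'];r=R.from_quat(t['tool_rot'])
g=lambda P:(np.round(r.inv().apply(P[0]-p)*1000).astype(int),np.round(np.degrees((r.inv()*P[1]).as_rotvec()),1))
for blk in(((-90,108),(-90,98),(-88,88),(-84,79),(-79,70)),((-75,60),(-71,50),(-67,40),(-64,30),(-62,20)),):
  for psi,th in blk:
    P=pp(psi,th,.14,.015)
    if th<65: P=(P[0]+(np.array([.577,.10,.28])-P[0])*min(1,(70-th)/50),P[1])
    q,e=ik(*P,q);print(psi,th,*g(P),np.round(q,2),round(e,4))
  p,r=P
print(g((np.array([.577,.081,.28]),down(-63))))
E
```

```text
-90 108 [-13   0  43] [ 0.2 10.3  0.1] [-0.56  0.97  1.53  1.3   2.15  2.22] 0.0
-90 98 [ 8  0 69] [ 0.2 20.3  0.1] [-0.53  0.88  1.56  1.24  2.02  2.24] 0.0
-88 88 [34  3 91] [-1.8 30.3  0.6] [-0.49  0.8   1.56  1.16  1.9   2.27] 0.0
-84 79 [ 59  13 106] [-5.9 39.2  1.1] [-0.43  0.75  1.54  1.06  1.82  2.3 ] 0.0
-79 70 [ 86  28 116] [-11.1  48.1   1. ] [-0.37  0.71  1.52  0.95  1.76  2.32] 0.0
-75 60 [19 10  6] [-3.6 10.  -1.7] [-0.32  0.66  1.5   0.81  1.69  2.34] 0.0
-71 50 [35 16 -2] [-7. 20. -4.] [-0.28  0.62  1.47  0.68  1.64  2.36] 0.0
-67 40 [ 43  17 -22] [-9.9 29.9 -7. ] [-0.25  0.58  1.43  0.54  1.6   2.38] 0.0
-64 30 [ 42  11 -50] [-11.7  39.8  -9.8] [-0.21  0.53  1.38  0.4   1.57  2.41] 0.0
-62 20 [ 30   0 -85] [-12.4  49.6 -12.4] [-0.18  0.48  1.34  0.27  1.55  2.44] 0.0
(array([16,  9, -6]), array([ 0.2, 20. ,  1. ]))
```

>>> {"fn": "move_arm", "kwargs": {
  "commands": "-13 0 43 0 10.3 0 -1; 8 0 69 0 20.3 0 -1; 34 3 91 -1.8 30.3 0.6 -1; 59 13 106 -5.9 39.2 1.1 -1; 86 28 116 -11.1 48.1 1 -1"
}}

```text
t: 22.4
tcp_pos: [0.5596, 0.1888, 0.2798]
tool_rot: [0.635, -0.521, -0.44, -0.363]
force: [-0.6, 0.1, -3.0]
finger_gap: 0.152
gripper_force: 120.5
```

>>> {"fn": "move_arm", "kwargs": {
  "commands": "19 10 6 -3.6 10 -1.7 -1; 35 16 -2 -7 20 -4 -1; 43 17 -22 -9.9 29.9 -7 -1; 42 11 -50 -11.7 39.8 -9.8 -1; 30 0 -85 -12.4 49.6 -12.4 -1"
}}

```text
t: 23.02
tcp_pos: [0.5759, 0.1001, 0.2808]
tool_rot: [0.845, -0.507, -0.148, -0.088]
force: [0.7, 0.4, -2.8]
finger_gap: 0.149
gripper_force: 120.3
```

>>> {"fn": "move_arm", "kwargs": {
  "commands": "8 4 -3 0 10 0.5 -1; 16 9 -6 0 20 1 -1; 16 9 -6 0 20 1 -1; 16 9 -6 0 20 1 -1; 16 9 -6 0 20 1 -1"
}}

```text
t: 23.65
tcp_pos: [0.5776, 0.0799, 0.2796]
tool_rot: [0.852, -0.523, -0.002, 0.001]
force: [-1.0, -0.6, -3.0]
finger_gap: 0.148
gripper_force: 120.3
```

```bash
python3 - <<'E'
from ik import *
t=st();print(t['tcp_pos'],t['q'],t['finger_gap'],t['force'])
print(go([.5115,.262,.28],down(130)),go([.577,.081,.28],down(-63)))
E
```

```text
[0.57764491 0.07991768 0.2795687 ] [-5.38129218e-02  3.87008206e-01  1.43061992e+00 -3.96997269e-04
  1.32805778e+00  2.61875327e+00] 0.14839151876633846 [-1.03029354 -0.57210204 -3.04910297]
(array([-192.3,  -23.3,   -0.2]), array([  0.2,  -0.3, 166.9])) (array([-1.3,  0.1, -0.4]), array([ 0.2,  0.1, -0.1]))
```

>>> {"fn": "move_arm", "kwargs": {
  "commands": "-20 -3 0 0 0 -10 -1; -50 -6 0 0 0 -20 -1; -90 -11 0 0 0 -30 -1; -140 -17 0 0 0 -40 -1; -192 -23 0 0 0 -50 -1"
}}

```text
t: 24.28
tcp_pos: [0.5111, 0.2625, 0.2793]
tool_rot: [0.994, -0.112, -0.002, 0.001]
force: [-0.2, 0.4, -3.0]
finger_gap: 0.15
gripper_force: 120.3
```

>>> {"fn": "move_arm", "kwargs": {
  "commands": "0 0 0 0 0 -10 -1; 0 0 0 0 0 -20 -1; 0 0 0 0 0 -30 -1; 0 0 0 0 0 -40 -1; 0 0 0 0 0 -50 -1"
}}

```text
t: 24.9
tcp_pos: [0.5114, 0.2613, 0.2792]
tool_rot: [0.948, 0.319, -0.002, 0.0]
force: [0.3, -0.4, -2.6]
finger_gap: 0.145
gripper_force: 120.3
```

>>> {"fn": "move_arm", "kwargs": {
  "commands": "0 0 0 0 0 -10 -1; 0 0 0 0 0 -20 -1; 0 0 0 0 0 -30 -1; 0 0 0 0 0 -40 -1; 0 0 0 0 0 -50 -1"
}}

```text
t: 25.52
tcp_pos: [0.5116, 0.2611, 0.2793]
tool_rot: [0.724, 0.69, -0.002, -0.001]
force: [-0.3, -0.6, -2.8]
finger_gap: 0.15
gripper_force: 120.3
```

>>> {"fn": "move_arm", "kwargs": {
  "commands": "0 0 0 0 0 -10 -1; 0 0 0 0 0 -20 -1; 0 0 0 0 0 -30 -1; 0 0 0 0 0 -40 -1; 0 0 0 0 0 -43 -1"
}}

```text
t: 26.15
tcp_pos: [0.5118, 0.2612, 0.2794]
tool_rot: [0.423, 0.906, -0.002, -0.001]
force: [-0.4, 0.1, -2.4]
finger_gap: 0.154
gripper_force: 120.3
```

```bash
python3 - <<'E'
from ik import *
t=st();print(t['tcp_pos'],t['finger_gap'],t['force'],t['ft_torque'])
print(go([.5115,.262,.0115],R.from_quat([.42528,.90506,0,0])))
b=snap('scene');cv2.imwrite('pics/s8.png',cv2.resize(b['image'][90:260,390:530],(490,595))[:,:,::-1])
E
```

```text
[0.51184299 0.26120082 0.27938042] 0.15364349077262093 [-0.39349207  0.05637816 -2.35455797] [-0.17693043 -0.12982045  0.00551962]
(array([  0.6,   1.3, 267.9]), array([-0.2, -0. ,  0.4]))
```

View pics/s8.png

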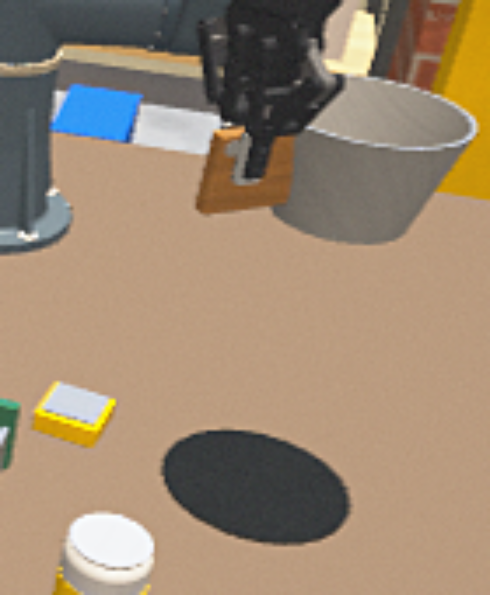

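The pot hangs level and empty, above the mat (the mat ellipse is at about (255,487)). Lowering.

>>> {"fn": "move_arm", "kwargs": {
  "commands": "1 1 50 0 0 0 -1; 1 1 100 0 0 0 -1; 1 1 150 0 0 0 -1; 1 1 195 0 0 0 -1; 1 1 230 0 0 0 -1"
}}

```text
t: 26.82
tcp_pos: [0.5108, 0.2624, 0.0476]
tool_rot: [0.424, 0.906, -0.002, -0.001]
force: [0.9, 1.4, -2.7]
finger_gap: 0.151
gripper_force: 120.2
```

>>> {"fn": "move_arm", "kwargs": {
  "commands": "0 0 15 0 0 0 -1; 0 0 26 0 0 0 -1; 0 0 33 0 0 0 -1; 0 0 37 0 0 0 -1; 0 0 37 0 0 0 -1"
}}

```text
t: 27.45
tcp_pos: [0.511, 0.2636, 0.0138]
tool_rot: [0.423, 0.906, -0.001, -0.0]
force: [0.0, 0.1, -1.3]
finger_gap: 0.147
gripper_force: 120.5
```

>>> {"fn": "move_arm", "kwargs": {
  "commands": "0 0 2 0 0 0 -1; 0 0 2 0 0 0 -1; 0 0 2 0 0 0 -0.5; 0 0 2 0 0 0 0; 0 0 2 0 0 0 0.2"
}}

```text
t: 28.08
tcp_pos: [0.5102, 0.2635, 0.011]
tool_rot: [0.423, 0.906, -0.001, -0.001]
force: [0.3, -0.7, 0.5]
finger_gap: 0.603
gripper_force: 0.0
```

>>> {"fn": "move_arm", "kwargs": {
  "commands": "0 0 0 0 0 0 0.2; 0 0 0 0 0 0 0.2; 0 0 -20 0 0 0 0.2; 0 0 -60 0 0 0 0.2; 0 0 -110 0 0 0 0.2"
}}

```text
t: 28.7
tcp_pos: [0.5096, 0.2631, 0.1212]
tool_rot: [0.423, 0.906, -0.002, -0.002]
force: [0.9, 0.3, -0.5]
finger_gap: 0.599
gripper_force: 0.0
```

>>> {"fn": "move_arm", "kwargs": {
  "commands": "0 0 -40 0 0 0 0.2; 0 0 -80 0 0 0 0.2; -50 -20 -80 0 0 0 0; -100 -40 -80 0 0 0 -0.2; -150 -60 -80 0 0 0 -0.2"
}}

```text
t: 29.32
tcp_pos: [0.5614, 0.1089, 0.2014]
tool_rot: [0.422, 0.906, -0.001, -0.0]
force: [0.1, -0.4, 0.4]
finger_gap: 0.404
gripper_force: 0.0
```

```bash
python3 - <<'E'
from ik import *
t=st();print(t['t'],t['tcp_pos'],t['finger_gap'],t['force'],t['q'])
s=snap('top','t9')
for x in brackets(s):
    if x[0][1]<0: print(x)
b=snap('scene');W=np.zeros((560,800,3),np.uint8)
W[:480,:400]=cv2.resize(s['image'][180:300,120:220],(400,480));W[:480,400:]=cv2.resize(s['image'][140:260,370:470],(400,480))
cv2.imwrite('pics/c9.png',W[:480,:,::-1])
E
```

```text
29.325 [0.56137962 0.10889083 0.20144386] 0.40373773702767163 [ 0.10753777 -0.36665012  0.38658844] [-2.92215487e-03  4.49344251e-01  1.55986650e+00 -1.55584785e-03
  1.13410359e+00 -7.00765786e-01]
(array([ 0.4585, -0.3619]), 5.8, array([42.1, 77.4]), array([415., 257.]))
(array([ 0.5141, -0.4709]), 15.4, array([43.1, 76.5]), array([453., 237.]))
(array([ 0.5388, -0.359 ]), -8.1, array([41.6, 75.3]), array([413., 228.]))
```

View pics/c9.png

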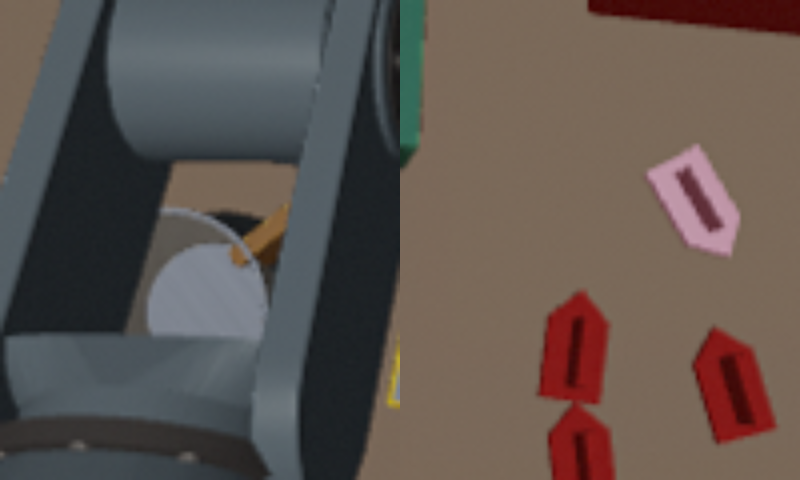

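The left crop shows the pot upright and empty on its mat. The right crop shows the three red brackets. The nearest-back one was knocked to (0.539,-0.359) and has been measured again. I go for that one first.

```bash
cat >> ik.py <<'E'
def grasp(o,yaw,z,d=-.005):
    a=np.radians(yaw);return np.array([o[0]+d*np.cos(a),o[1]+d*np.sin(a),z]),down(yaw)
def pocket(i,z):
    o=B+.1063*X+(-.0154,-.0713,-.1273)[i-1]*Y
    return grasp(o,-2.75,z,-.006)
E
python3 - <<'E'
from ik import *
P=grasp((.5388,-.359),-8.1,.12);print(P[0],go(*P))
E
```

```text
[ 0.53384988 -0.35829549  0.12      ] (array([-337.9, -318.2,   83. ]), array([1.000e-01, 2.000e-01, 1.377e+02]))
```

>>> {"fn": "move_arm", "kwargs": {
  "commands": "-40 -38 0 0 0 10 -0.2; -80 -75 0 0 0 20 -0.2; -120 -113 0 0 0 30 -0.2; -160 -150 0 0 0 40 -0.2; -200 -188 0 0 0 50 -0.2"
}}

```text
t: 30.05
tcp_pos: [0.5453, -0.1647, 0.2016]
tool_rot: [0.768, 0.641, -0.001, -0.0]
force: [-0.3, 0.8, -0.0]
finger_gap: 0.398
gripper_force: 0.0
```

>>> {"fn": "move_arm", "kwargs": {
  "commands": "-40 4 0 0 0 10 -0.2; -80 9 0 0 0 20 -0.2; -120 13 0 0 0 30 -0.2; -160 18 10 0 0 40 -0.2; -188 22 20 0 0 50 -0.2"
}}

```text
t: 30.68
tcp_pos: [0.5345, -0.354, 0.1817]
tool_rot: [0.967, 0.256, -0.001, 0.0]
force: [0.4, 0.1, -0.1]
finger_gap: 0.398
gripper_force: 0.0
```

>>> {"fn": "move_arm", "kwargs": {
  "commands": "0 0 15 0 0 10 -0.2; 0 0 30 0 0 20 -0.2; 0 0 45 0 0 30 -0.2; 0 0 60 0 0 37.7 -0.2; 0 0 60 0 0 37.7 -0.2"
}}

```text
t: 31.3
tcp_pos: [0.5337, -0.3514, 0.1205]
tool_rot: [0.998, -0.066, -0.002, -0.001]
force: [0.4, 0.4, 0.2]
finger_gap: 0.403
gripper_force: 0.0
```

```bash
python3 - <<'E'
from ik import *
P=grasp((.5388,-.359),-8.1,-.015);print(st()['tcp_pos'],st()['finger_gap'],go(*P))
E
```

```text
[ 0.53365529 -0.351384    0.12049739] 0.4028380018600747 (array([  1.8,   6.9, 135.5]), array([-0. ,  0.3,  0.5]))
```

>>> {"fn": "move_arm", "kwargs": {
  "commands": "2 7 40 0 0 0.5 -0.2; 2 7 75 0 0 0.5 -0.2; 2 7 105 0 0 0.5 -0.2; 2 7 122 0 0 0.5 -0.2; 2 7 134 0 0 0.5 -0.2",
  "grip_force": 60
}}

```text
t: 31.92
tcp_pos: [0.5357, -0.3605, -0.0122]
tool_rot: [0.997, -0.071, -0.001, 0.001]
force: [-0.1, 0.4, 1.2]
finger_gap: 0.402
gripper_force: 0.0
```

>>> {"fn": "move_arm", "kwargs": {
  "commands": "0 0 0 0 0 0 -1; 0 0 0 0 0 0 -1; 0 0 0 0 0 0 -1; 0 0 0 0 0 0 -1; 0 0 0 0 0 0 -1"
}}

```text
t: 32.55
tcp_pos: [0.5355, -0.3607, -0.0115]
tool_rot: [0.997, -0.072, -0.001, 0.001]
force: [0.5, 0.6, -0.2]
finger_gap: 0.099
gripper_force: 61.6
```

>>> {"fn": "move_arm", "kwargs": {
  "commands": "0 0 -15 0 0 0 -1; 0 0 -50 0 0 0 -1; 0 0 -90 0 0 0 -1; 0 0 -120 0 0 0 -1; 0 0 -120 0 0 0 -1"
}}

```text
t: 33.17
tcp_pos: [0.537, -0.3618, 0.1116]
tool_rot: [0.997, -0.072, 0.002, 0.003]
force: [0.2, 0.1, -2.6]
finger_gap: 0.099
gripper_force: 61.4
```

```bash
python3 - <<'E'
from ik import *
t=st();print(t['tcp_pos'],t['finger_gap'],t['force'],go(*pocket(3,.09)),pocket(3,.09)[0])
E
```

```text
[ 0.53703703 -0.36178169  0.11160086] 0.09919319094271707 [ 0.18146229  0.0684733  -2.60252283] (array([ -13.4, -192.9,   20.4]), array([ 0.4, -0.2, -5.5])) [ 0.55137958 -0.1690745   0.09      ]
```

```bash
python3 - <<'E'
from ik import *
def pk(i,z,d): return grasp(B+.1063*X+(-.0154,-.0713,-.1273)[i-1]*Y,-2.75,z,d)
print(pk(3,.1,-.0033)[0],go(*pk(3,.1,-.0033)))
E
```

```text
[ 0.55407647 -0.16920404  0.1       ] (array([ -10.7, -193.1,   10.4]), array([ 0.4, -0.2, -5.5]))
```

>>> {"fn": "move_arm", "kwargs": {
  "commands": "-2 -40 0 0 0 -2 -1; -5 -90 0 0 0 -5.5 -1; -8 -145 0 0 0 -5.5 -1; -11 -193 5 0.4 0 -5.5 -1; -11 -193 10 0.4 0 -5.5 -1"
}}

```text
t: 33.8
tcp_pos: [0.55, -0.1631, 0.096]
tool_rot: [1.0, -0.021, -0.003, -0.004]
force: [-0.5, -0.6, -2.7]
finger_gap: 0.102
gripper_force: 61.3
```

>>> {"fn": "move_arm", "kwargs": {
  "commands": "0 0 15 0 0 0 -1; 0 0 40 0 0 0 -1; 0 0 60 0 0 0 -1; 0 0 70 0 0 0 -1; 0 0 70 0 0 0 -1"
}}

```text
t: 34.42
tcp_pos: [0.5512, -0.1679, 0.0264]
tool_rot: [1.0, -0.024, -0.002, -0.003]
force: [-0.3, 0.3, -2.3]
finger_gap: 0.099
gripper_force: 61.2
```

```bash
python3 - <<'E'
from ik import *
t=st();print(t['tcp_pos'],t['finger_gap'],t['force'],go(*grasp(B+.1063*X-.1273*Y,-2.75,.02,-.0033)))
b=snap('scene');cv2.imwrite('pics/s10.png',cv2.resize(b['image'][150:240,240:360],(800,600),interpolation=cv2.INTER_CUBIC)[:,:,::-1])
E
```

```text
[ 0.55120845 -0.16794509  0.02638115] 0.09881493524138844 [-0.33328318  0.26130069 -2.28836681] (array([3. , 1.2, 6.4]), array([-0.4,  0.2, -0.1]))
```

View pics/s10.png

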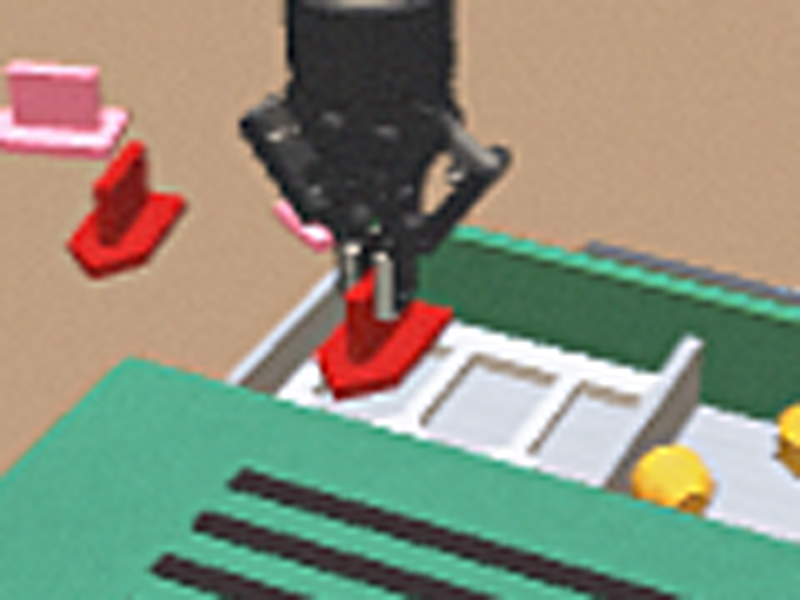

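The bracket is held level just above pocket 3 with its point to the back, at about (385,350) in the crop. Fine correction, then lowering.

>>> {"fn": "move_arm", "kwargs": {
  "commands": "3 1 4 -0.4 0.2 0 -1; 3 1 9 -0.4 0.2 0 -1; 3 1 13 -0.4 0.2 0 -1; 3 1 17 -0.4 0.2 0 -1; 3 1 17 -0.4 0.2 0 -1"
}}

```text
t: 35.1
tcp_pos: [0.5546, -0.1681, 0.0103]
tool_rot: [1.0, -0.024, 0.0, 0.001]
force: [-0.5, 0.2, -3.2]
finger_gap: 0.097
gripper_force: 61.3
```

>>> {"fn": "move_arm", "kwargs": {
  "commands": "0 0 2 0 0 0 -1; 0 0 4 0 0 0 -1; 0 0 5 0 0 0 -1; 0 0 6 0 0 0 -1; 0 0 6 0 0 0 -1"
}}

```text
t: 35.72
tcp_pos: [0.5549, -0.1683, 0.0046]
tool_rot: [1.0, -0.024, 0.001, 0.001]
force: [0.2, -0.8, -2.7]
finger_gap: 0.102
gripper_force: 61.4
```

>>> {"fn": "move_arm", "kwargs": {
  "commands": "0 0 1 0 0 0 -1; 0 0 2 0 0 0 -1; 0 0 2 0 0 0 -1; 0 0 2 0 0 0 -0.6; 0 0 2 0 0 0 -0.5"
}}

```text
t: 36.35
tcp_pos: [0.5552, -0.1685, 0.0028]
tool_rot: [1.0, -0.024, 0.001, 0.001]
force: [-0.0, -0.5, -0.1]
finger_gap: 0.248
gripper_force: 0.0
```

>>> {"fn": "move_arm", "kwargs": {
  "commands": "0 0 0 0 0 0 -0.5; 0 0 -10 0 0 0 -0.5; 0 0 -40 0 0 0 -0.5; 0 0 -80 0 0 0 -0.5; 0 0 -110 0 0 0 -0.5"
}}

```text
t: 36.98
tcp_pos: [0.5552, -0.1684, 0.1148]
tool_rot: [1.0, -0.024, 0.002, 0.001]
force: [0.4, -0.2, 0.6]
finger_gap: 0.249
gripper_force: 0.0
```

```bash
python3 - <<'E'
from ik import *
s=snap('top')
for x in brackets(s):
    if x[0][1]<0: print(x)
P=grasp((.4585,-.3619),5.8,.12);print(st()['tcp_pos'],P[0],go(*P))
E
```

```text
(array([ 0.4571, -0.3621]), 6.2, array([42.6, 75.1]), array([415., 257.]))
(array([ 0.5138, -0.471 ]), 15.0, array([43. , 75.7]), array([452., 237.]))
[ 0.55759523 -0.169477    0.11852432] [ 0.4535256  -0.36240528  0.12      ] (array([-94.8, 197.6,  -1.3]), array([ 0.3, -0.5, -8.5]))
```

>>> {"fn": "move_arm", "kwargs": {
  "commands": "-20 45 0 0 0 -4 -0.3; -45 95 0 0 0 -8.5 -0.2; -70 145 0 0 0 -8.5 -0.2; -95 198 0 0 0 -8.5 -0.2; -95 198 0 0 0 -8.5 -0.2"
}}

```text
t: 37.65
tcp_pos: [0.4489, -0.3659, 0.1132]
tool_rot: [0.999, 0.047, 0.001, 0.002]
force: [0.5, 0.0, -0.3]
finger_gap: 0.399
gripper_force: 0.0
```

>>> {"fn": "move_arm", "kwargs": {
  "commands": "0 0 30 0 0 0 -0.2; 0 0 60 0 0 0 -0.2; 0 0 60 0 0 0 -0.2; 0 0 60 0 0 0 -0.2; 0 0 60 0 0 0 -0.2"
}}

```text
t: 38.28
tcp_pos: [0.4515, -0.3619, 0.0542]
tool_rot: [0.999, 0.051, 0.002, 0.002]
force: [-0.3, 0.2, 0.7]
finger_gap: 0.4
gripper_force: 0.0
```

```bash
python3 - <<'E'
from ik import *
P=grasp((.4578,-.362),6,-.013);print(st()['tcp_pos'],P[0],go(*P))
E
```

```text
[ 0.45149463 -0.36191848  0.05417298] [ 0.45282739 -0.36252264 -0.013     ] (array([ 1.1,  0.5, 67.2]), array([ 0.2, -0.2, -0.2]))
```

>>> {"fn": "move_arm", "kwargs": {
  "commands": "1 0 25 0 0 0 -0.2; 1 0 45 0 0 0 -0.2; 1 0 57 0 0 0 -0.2; 1 0 66 0 0 0 -0.2; 1 0 66 0 0 0 -0.2"
}}

```text
t: 38.9
tcp_pos: [0.4516, -0.3614, -0.0134]
tool_rot: [0.999, 0.05, 0.001, 0.001]
force: [0.5, 0.4, -0.4]
finger_gap: 0.399
gripper_force: 0.0
```

>>> {"fn": "move_arm", "kwargs": {
  "commands": "0 0 0 0 0 0 -1; 0 0 0 0 0 0 -1; 0 0 0 0 0 0 -1; 0 0 0 0 0 0 -1; 0 0 0 0 0 0 -1"
}}

```text
t: 39.52
tcp_pos: [0.4521, -0.3622, -0.0125]
tool_rot: [0.999, 0.05, 0.001, 0.002]
force: [-0.5, -1.0, 5.8]
finger_gap: 0.102
gripper_force: 60.9
```

>>> {"fn": "move_arm", "kwargs": {
  "commands": "0 0 -15 0 0 0 -1; 0 0 -50 0 0 0 -1; 0 0 -90 0 0 0 -1; 0 0 -120 0 0 0 -1; 0 0 -120 0 0 0 -1"
}}

```text
t: 40.15
tcp_pos: [0.4523, -0.362, 0.1089]
tool_rot: [0.999, 0.05, 0.002, 0.003]
force: [0.1, -0.2, -3.7]
finger_gap: 0.103
gripper_force: 59.7
```

```bash
python3 - <<'E'
from ik import *
t=st();P=grasp(B+.1063*X-.0713*Y,-2.75,.1,-.005);print(t['tcp_pos'],t['finger_gap'],t['force'],P[0],go(*P))
E
```

```text
[ 0.45230206 -0.36198638  0.10890172] 0.10335641319831454 [ 0.06864584 -0.17818893 -3.68938723] [ 0.55506643 -0.11318408  0.1       ] (array([ 127.3, -237.2,    8.2]), array([ 0.3, -0.3,  8.5]))
```

>>> {"fn": "move_arm", "kwargs": {
  "commands": "20 -45 0 0 0 2 -1; 47 -95 0 0 0 5 -1; 77 -145 0 0 0 8.5 -1; 104 -195 0 0 0 8.5 -1; 127 -237 0 0 0 8.5 -1"
}}

```text
t: 40.78
tcp_pos: [0.5526, -0.1098, 0.1044]
tool_rot: [1.0, -0.023, -0.001, -0.0]
force: [-0.1, 0.3, -3.4]
finger_gap: 0.105
gripper_force: 59.7
```

>>> {"fn": "move_arm", "kwargs": {
  "commands": "0 0 20 0 0 0 -1; 0 0 45 0 0 0 -1; 0 0 65 0 0 0 -1; 0 0 80 0 0 0 -1; 0 0 80 0 0 0 -1"
}}

```text
t: 41.4
tcp_pos: [0.5522, -0.1122, 0.0245]
tool_rot: [1.0, -0.024, -0.001, -0.0]
force: [-0.4, -0.0, -3.4]
finger_gap: 0.096
gripper_force: 59.7
```

```bash
python3 - <<'E'
from ik import *
t=st();print(t['tcp_pos'],t['force'],go(*grasp(B+.1063*X-.0713*Y,-2.75,.008,-.0053)))
E
```

```text
[ 0.55222498 -0.11216573  0.02448441] [-0.44585245 -0.03651366 -3.39399857] (array([ 2.6,  0.9, 16.5]), array([-0. ,  0.2,  0. ]))
```

>>> {"fn": "move_arm", "kwargs": {
  "commands": "3 1 4 0 0 0 -1; 3 1 8 0 0 0 -1; 3 1 12 0 0 0 -1; 3 1 15 0 0 0 -1; 3 1 15 0 0 0 -1"
}}

```text
t: 42.02
tcp_pos: [0.5576, -0.1141, 0.0132]
tool_rot: [1.0, -0.024, 0.002, 0.001]
force: [-1.9, 2.1, 6.0]
finger_gap: 0.101
gripper_force: 61.2
```

>>> {"fn": "move_arm", "kwargs": {
  "commands": "0 0 2 0 0 0 -1; 0 0 4 0 0 0 -1; 0 0 5 0 0 0 -1; 0 0 6 0 0 0 -1; 0 0 6 0 0 0 -1"
}}

```text
t: 42.65
tcp_pos: [0.562, -0.1141, 0.0126]
tool_rot: [1.0, -0.024, 0.007, 0.002]
force: [-2.6, 7.9, 35.6]
finger_gap: 0.101
gripper_force: 65.8
```

>>> {"fn": "move_arm", "kwargs": {
  "commands": "0 0 -10 0 0 0 -1; -3 -2 -14 0 0 0 -1; -3 -2 -14 0 0 0 -1; -3 -2 -14 0 0 0 -1; -3 -2 -14 0 0 0 -1"
}}

```text
t: 43.28
tcp_pos: [0.5537, -0.1119, 0.0187]
tool_rot: [1.0, -0.024, 0.0, 0.001]
force: [-0.2, -0.4, -3.4]
finger_gap: 0.102
gripper_force: 59.8
```

```bash
python3 - <<'E'
from ik import *
t=st();print(t['tcp_pos'],t['force'],go([.5554,-.1122,.005],down(-2.75)))
b=snap('scene');cv2.imwrite('pics/s11.png',cv2.resize(b['image'][170:245,245:345],(800,600),interpolation=cv2.INTER_CUBIC)[:,:,::-1])
t=st();print(t['tcp_pos'])
E
```

```text
[ 0.55370611 -0.11186714  0.0187273 ] [-0.24856646 -0.43574749 -3.36649947] (array([ 1.7,  0.2, 13.7]), array([ 0.1, -0. ,  0. ]))
[ 0.55383631 -0.11188584  0.01886025]
```

View pics/s11.png

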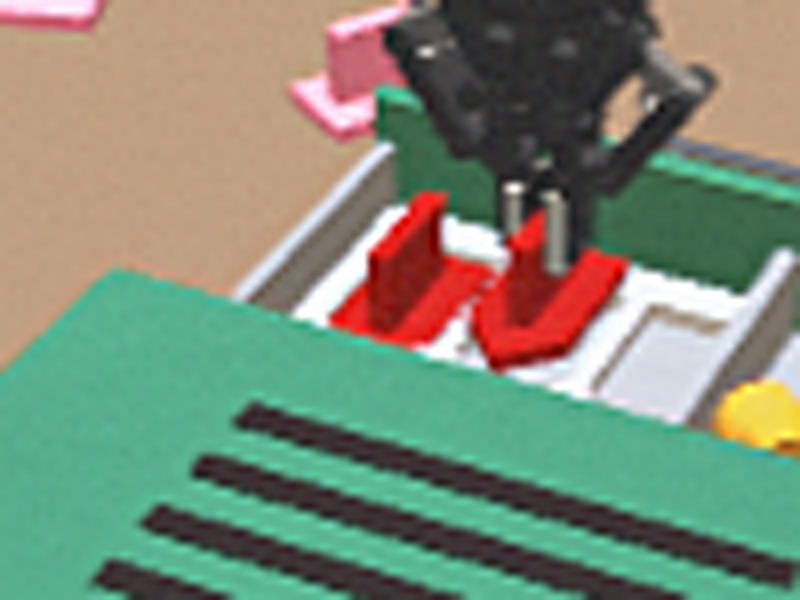

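The first bracket sits flat in pocket 3, at (410,290). The second one hovers over pocket 2. Lowering again with a small correction.

>>> {"fn": "move_arm", "kwargs": {
  "commands": "1 0 3 0 0 0 -1; 1 0 6 0 0 0 -1; 1 0 8 0 0 0 -1; 1 0 9 0 0 0 -1; 1 0 9 0 0 0 -1"
}}

```text
t: 43.95
tcp_pos: [0.5558, -0.1121, 0.0129]
tool_rot: [1.0, -0.024, 0.001, 0.001]
force: [-2.5, -0.1, 12.8]
finger_gap: 0.1
gripper_force: 62.2
```

```bash
python3 - <<'E'
from ik import *
b=snap('scene');a=np.radians(-2.75);M=np.array([[np.cos(a),-np.sin(a)],[np.sin(a),np.cos(a)]])
def pr(o,loc,z): 
    q=np.array(o)+M@np.array(loc); return np.round((np.array(proj(b,[*q,z]))-[245,170])*8)
for n,loc in(('rearL(+y)',(-.041,.022)),('shoulderL',(.019,.022)),('tip',(.041,0)),('shR',(.019,-.022)),('rearR',(-.041,-.022))):
    print(n,'held',pr((.5592,-.1119),loc,.039),'seat3',pr((.5582,-.1685),loc,.024))
for n,loc in(('webrearTop L',(-.031,.005)),('webfrontTop L',(.019,.005))):
    print(n,'held',pr((.5592,-.1119),loc,.0752),'seat3',pr((.5582,-.1685),loc,.060))
im=b['image'];hsv=cv2.cvtColor(im,cv2.COLOR_RGB2HSV);W=cv2.resize(im[170:245,245:345],(800,600),interpolation=cv2.INTER_CUBIC)
cv2.imwrite('pics/s12.png',W[:,:,::-1]);print(st()['tcp_pos'],st()['force'])
E
```

```text
rearL(+y) held [627. 251.] seat3 [496. 250.]
shoulderL held [565. 331.] seat3 [431. 328.]
tip held [488. 347.] seat3 [355. 344.]
shR held [462. 303.] seat3 [331. 301.]
rearR held [526. 225.] seat3 [400. 224.]
webrearTop L held [579. 177.] seat3 [447. 178.]
webfrontTop L held [525. 242.] seat3 [390. 242.]
[ 0.5557493  -0.1121598   0.01288886] [-2.16086734  0.59215234 12.48026961]
```

>>> {"fn": "move_arm", "kwargs": {
  "commands": "0 0 -4 0 0 0 -1; 4 0 -6 0 0 0 -1; 4 0 -6 0 0 0 -1; 4 0 -3 0 0 0 -1; 4 0 0 0 0 0 -1"
}}

```text
t: 44.62
tcp_pos: [0.5588, -0.112, 0.0099]
tool_rot: [1.0, -0.024, 0.0, 0.001]
force: [0.1, 0.2, -3.8]
finger_gap: 0.098
gripper_force: 59.8
```

>>> {"fn": "move_arm", "kwargs": {
  "commands": "0 0 2 0 0 0 -1; 0 0 3 0 0 0 -1; 0 0 3 0 0 0 -1; 0 0 3 0 0 0 -1; 0 0 3 0 0 0 -1"
}}

```text
t: 45.25
tcp_pos: [0.5592, -0.1122, 0.0077]
tool_rot: [1.0, -0.024, 0.001, 0.001]
force: [-0.8, -1.0, -3.2]
finger_gap: 0.1
gripper_force: 59.8
```

Entered the pocket with no contact force. Lowering the rest, releasing, rising.

>>> {"fn": "move_arm", "kwargs": {
  "commands": "0 0 2 0 0 0 -1; 0 0 4 0 0 0 -1; 0 0 5 0 0 0 -1; 0 0 5 0 0 0 -0.6; 0 0 5 0 0 0 -0.5"
}}

```text
t: 45.88
tcp_pos: [0.5596, -0.1123, 0.0028]
tool_rot: [1.0, -0.024, 0.001, 0.001]
force: [-0.6, -0.3, -0.1]
finger_gap: 0.25
gripper_force: 0.0
```

>>> {"fn": "move_arm", "kwargs": {
  "commands": "0 0 0 0 0 0 -0.5; 0 0 -10 0 0 0 -0.5; 0 0 -50 0 0 0 -0.5; 0 0 -110 0 0 0 -0.5; 0 0 -110 0 0 0 -0.5"
}}

```text
t: 46.5
tcp_pos: [0.5629, -0.1134, 0.118]
tool_rot: [1.0, -0.024, 0.006, 0.003]
force: [-0.1, -0.5, -0.5]
finger_gap: 0.248
gripper_force: 0.0
```

```bash
python3 - <<'E'
from ik import *
s=snap('top')
for x in brackets(s):
    if x[0][1]<0: print(x)
P=grasp((.5139,-.4709),15.2,.11);print(st()['tcp_pos'],P[0],go(*P))
E
```

```text
(array([ 0.5141, -0.4708]), 15.6, array([43. , 76.5]), array([453., 237.]))
[ 0.56083286 -0.1126344   0.11556005] [ 0.50907492 -0.47221095  0.11      ] (array([-34.7, 361.6,   6.7]), array([  0.3,  -0.4, -17.9]))
```

>>> {"fn": "move_arm", "kwargs": {
  "commands": "-5 50 0 0 0 0 -0.4; -10 110 0 0 0 0 -0.3; -16 170 0 0 0 0 -0.2; -22 230 0 0 0 0 -0.2; -28 290 0 0 0 0 -0.2"
}}

```text
t: 47.18
tcp_pos: [0.5159, -0.4012, 0.1113]
tool_rot: [1.0, -0.024, -0.0, -0.0]
force: [0.9, 0.6, -0.2]
finger_gap: 0.401
gripper_force: 0.0
```

>>> {"fn": "move_arm", "kwargs": {
  "commands": "-3 40 10 0 0 -9 -0.2; -7 72 20 0 0 -18 -0.2; -7 72 40 0 0 -18 -0.2; -7 72 60 0 0 -18 -0.2; -7 72 60 0 0 -18 -0.2"
}}

```text
t: 47.8
tcp_pos: [0.5056, -0.4682, 0.0497]
tool_rot: [0.991, 0.133, -0.001, -0.002]
force: [-0.4, 1.3, 0.3]
finger_gap: 0.398
gripper_force: 0.0
```

>>> {"fn": "move_arm", "kwargs": {
  "commands": "0 0 0 0 0 0 -0.2; 0 0 0 0 0 0 -0.2; 0 0 0 0 0 0 -0.2; 0 0 0 0 0 0 -0.2; 0 0 0 0 0 0 -0.2"
}}

```text
t: 48.42
tcp_pos: [0.5069, -0.4721, 0.0533]
tool_rot: [0.991, 0.133, 0.001, 0.001]
force: [-0.1, -0.8, 0.3]
finger_gap: 0.402
gripper_force: 0.0
```

```bash
python3 - <<'E'
from ik import *
P=grasp((.514,-.4709),15.4,-.013);print(st()['tcp_pos'],P[0],go(*P))
E
```

```text
[ 0.50693026 -0.47208407  0.0533212 ] [ 0.50917952 -0.47222778 -0.013     ] (array([ 2. ,  0.6, 66.3]), array([ 0.1, -0.1, -0.1]))
```

>>> {"fn": "move_arm", "kwargs": {
  "commands": "2 1 25 0 0 0 -0.2; 2 1 45 0 0 0 -0.2; 2 1 57 0 0 0 -0.2; 2 1 66 0 0 0 -0.2; 2 1 66 0 0 0 -0.2"
}}

```text
t: 49.05
tcp_pos: [0.5089, -0.4722, -0.0137]
tool_rot: [0.991, 0.133, 0.0, 0.0]
force: [-0.7, -0.0, 0.2]
finger_gap: 0.399
gripper_force: 0.0
```

>>> {"fn": "move_arm", "kwargs": {
  "commands": "0 0 0 0 0 0 -1; 0 0 0 0 0 0 -1; 0 0 0 0 0 0 -1; 0 0 0 0 0 0 -1; 0 0 0 0 0 0 -1"
}}

```text
t: 49.68
tcp_pos: [0.5097, -0.4731, -0.012]
tool_rot: [0.991, 0.133, 0.001, 0.002]
force: [-0.7, 0.0, 5.9]
finger_gap: 0.101
gripper_force: 61.7
```

```bash
python3 - <<'E'
from ik import *
t=st();a=np.radians(15.4);d=(t['tcp_pos'][:2]-[.514,-.4709])@[np.cos(a),np.sin(a)];print(t['tcp_pos'],t['finger_gap'],'d',d)
print(go(*grasp((.5638,-.0574),-2.75,.11,d)),grasp((.5638,-.0574),-2.75,.11,d)[0])
E
```

```text
[ 0.50970617 -0.47311927 -0.01202467] 0.10102304997071787 d -0.004728998815552743
(array([ 157.5, -387.8, -123.1]), array([ 0.2, -0.1, 18. ])) [ 0.55907645 -0.05717311  0.11      ]
```

>>> {"fn": "move_arm", "kwargs": {
  "commands": "0 0 -15 0 0 0 -1; 0 0 -50 0 0 0 -1; 0 0 -90 0 0 0 -1; 0 0 -125 0 0 0 -1; 0 0 -125 0 0 0 -1"
}}

```text
t: 50.3
tcp_pos: [0.5105, -0.4741, 0.1157]
tool_rot: [0.991, 0.133, 0.002, 0.004]
force: [-0.5, -1.0, -1.5]
finger_gap: 0.098
gripper_force: 60.7
```

>>> {"fn": "move_arm", "kwargs": {
  "commands": "16 -40 0 0 0 0 -1; 38 -95 0 0 0 0 -1; 62 -155 0 0 0 0 -1; 86 -215 0 0 0 0 -1; 110 -272 0 0 0 0 -1"
}}

```text
t: 50.92
tcp_pos: [0.5415, -0.1819, 0.1099]
tool_rot: [0.991, 0.133, -0.001, -0.0]
force: [1.3, 0.3, -1.5]
finger_gap: 0.102
gripper_force: 60.6
```

>>> {"fn": "move_arm", "kwargs": {
  "commands": "20 -50 0 0 0 9 -1; 40 -100 0 0 0 18 -1; 47 -115 0 0 0 18 -1; 47 -115 15 0 0 18 -1; 47 -115 30 0 0 18 -1"
}}

```text
t: 51.55
tcp_pos: [0.5576, -0.0625, 0.0798]
tool_rot: [1.0, -0.024, 0.0, 0.001]
force: [0.5, -0.4, -2.4]
finger_gap: 0.102
gripper_force: 60.6
```

>>> {"fn": "move_arm", "kwargs": {
  "commands": "0 0 20 0 0 0 -1; 0 0 40 0 0 0 -1; 0 0 50 0 0 0 -1; 0 0 50 0 0 0 -1; 0 0 50 0 0 0 -1"
}}

```text
t: 52.18
tcp_pos: [0.5586, -0.062, 0.0317]
tool_rot: [1.0, -0.024, 0.001, 0.001]
force: [-0.2, -0.1, -2.2]
finger_gap: 0.101
gripper_force: 60.6
```

```bash
python3 - <<'E'
from ik import *
t=st();print(t['tcp_pos'],t['force'],go([.5586,-.0566,.01],down(-2.75)))
snap('scene');t=st();print(t['tcp_pos'],t['force'],go([.5586,-.0566,.01],down(-2.75)))
E
```

```text
[ 0.55856979 -0.06197313  0.03174572] [-0.18247916 -0.07073449 -2.233372  ] (array([-0.3, -5.4, 21.7]), array([ 0.1, -0.1, -0. ]))
[ 0.55874743 -0.06184075  0.03202807] [ 0.33882347  1.18298397 -1.84874352] (array([-0.5, -5.3, 22. ]), array([ 0.1, -0.2,  0. ]))
```

>>> {"fn": "move_arm", "kwargs": {
  "commands": "0 -5 0 0 0 0 -1; 0 -5 6 0 0 0 -1; 0 -5 12 0 0 0 -1; 0 -5 15 0 0 0 -1; 0 -5 15 0 0 0 -1"
}}

```text
t: 52.85
tcp_pos: [0.5581, -0.0563, 0.016]
tool_rot: [1.0, -0.024, 0.0, 0.001]
force: [-0.0, 0.3, -2.0]
finger_gap: 0.1
gripper_force: 60.6
```

>>> {"fn": "move_arm", "kwargs": {
  "commands": "0 0 1 0 0 0 -1; 0 0 2 0 0 0 -1; 0 0 4 0 0 0 -1; 0 0 5 0 0 0 -1; 0 0 5 0 0 0 -1"
}}

```text
t: 53.48
tcp_pos: [0.559, -0.0565, 0.0135]
tool_rot: [1.0, -0.024, 0.002, 0.001]
force: [-0.7, 1.0, 12.2]
finger_gap: 0.103
gripper_force: 62.7
```

I have used up my picture views, so I use the wrist moment to find where the foot bears.

```bash
python3 - <<'E'
from ik import *
t=st();print(t['tcp_pos'],t['force'],t['ft_torque'])
E
```

```text
[ 0.55903662 -0.05649956  0.01348434] [-0.68777173  0.96370964 12.15652065] [0.1641659  0.7223238  0.00990704]
```

>>> {"fn": "move_arm", "kwargs": {
  "commands": "0 0 -3 0 0 0 -1; 0 0 -7 0 0 0 -1; 0 0 -7 0 0 0 -1; 0 0 -7 0 0 0 -1; 0 0 -7 0 0 0 -1"
}}

```text
t: 54.1
tcp_pos: [0.5583, -0.0563, 0.0182]
tool_rot: [1.0, -0.024, 0.001, 0.001]
force: [-0.1, 0.2, -1.9]
finger_gap: 0.104
gripper_force: 60.7
```

```bash
python3 - <<'E'
from ik import *
t=st();print(t['tcp_pos'],t['force'],t['ft_torque'])
b=snap('scene');hsv=cv2.cvtColor(b['image'],cv2.COLOR_RGB2HSV)
m=(((hsv[...,0]<7)|(hsv[...,0]>173))&(hsv[...,1]>170)&(hsv[...,2]>60)).astype(np.uint8)
m[:170]=0;m[245:]=0;m[:,:245]=0;m[:,360:]=0
for c in cv2.findContours(m,0,1)[0]:
    if cv2.contourArea(c)>10:
        c=c[:,0];print(len(c),'maxu',c[c[:,0].argmax()],'maxv',c[c[:,1].argmax()],'minu',c[c[:,0].argmin()],'minv',c[c[:,1].argmin()])
E
```

```text
[ 0.55825825 -0.0563169   0.01818708] [-0.05205896  0.18956261 -1.8564186 ] [-0.01302151  0.01824663 -0.02902418]
54 maxu [336 207] maxv [323 220] minu [320 214] minv [328 201]
54 maxu [321 208] maxv [310 217] minu [303 213] minv [314 198]
54 maxu [305 204] maxv [292 212] minu [287 209] minv [297 194]
```

The bearing point is about 50 mm behind the TCP, so the rear edge is catching. I shift 3 mm forward.

>>> {"fn": "move_arm", "kwargs": {
  "commands": "3 0 0 0 0 0 -1; 3 0 3 0 0 0 -1; 3 0 6 0 0 0 -1; 3 0 8 0 0 0 -1; 3 0 8 0 0 0 -1"
}}

```text
t: 54.78
tcp_pos: [0.5612, -0.0565, 0.0102]
tool_rot: [1.0, -0.024, 0.001, 0.001]
force: [0.3, -0.6, -2.3]
finger_gap: 0.101
gripper_force: 60.7
```

```bash
python3 - <<'E'
from ik import *
t=st();print(t['tcp_pos'],t['force'],t['ft_torque'])
E
```

```text
[ 0.56118743 -0.05647323  0.01018689] [ 0.31205525 -0.55097625 -2.29603163] [ 0.00826568 -0.00280819  0.01671356]
```

>>> {"fn": "move_arm", "kwargs": {
  "commands": "0 0 2 0 0 0 -1; 0 0 4 0 0 0 -1; 0 0 6 0 0 0 -1; 0 0 7 0 0 0 -1; 0 0 7 0 0 0 -1"
}}

```text
t: 55.4
tcp_pos: [0.5614, -0.0565, 0.0039]
tool_rot: [1.0, -0.024, 0.001, 0.001]
force: [-1.6, 0.0, 3.4]
finger_gap: 0.099
gripper_force: 61.3
```

>>> {"fn": "move_arm", "kwargs": {
  "commands": "0 0 0 0 0 0 -0.74; 0 0 0 0 0 0 -0.74; 0 0 0 0 0 0 -0.74; 0 0 -4 0 0 0 -0.74; 0 0 -8 0 0 0 -0.74"
}}

```text
t: 56.02
tcp_pos: [0.5615, -0.0565, 0.0117]
tool_rot: [1.0, -0.024, 0.001, 0.001]
force: [0.2, 0.2, 0.7]
finger_gap: 0.132
gripper_force: 0.0
```

```bash
python3 - <<'E'
from ik import *
t=st();print(t['tcp_pos'],t['force'],t['ft_torque'],t['finger_gap'],t['gripper_force'])
E
```

```text
[ 0.56149584 -0.05652476  0.01172447] [0.23727782 0.20038601 0.68725944] [0.00497616 0.02222742 0.05596153] 0.13151209669795827 0.0
```

>>> {"fn": "move_arm", "kwargs": {
  "commands": "0 0 -40 0 0 0 -0.74; 0 0 -90 0 0 0 -0.74; 0 0 -140 0 0 0 -0.74; -50 40 -160 0 0 0 -1; -100 80 -160 0 0 0 -1"
}}

```text
t: 56.65
tcp_pos: [0.463, -0.1292, 0.1736]
tool_rot: [1.0, -0.022, 0.004, 0.002]
force: [-0.6, -0.5, 0.1]
finger_gap: -0.006
gripper_force: 0.0
```

>>> {"fn": "move_arm", "kwargs": {
  "commands": "-20 50 0 0 0 0 -1; -40 100 0 0 0 0 -1; -60 150 0 0 0 0 -1; -70 200 0 0 0 0 -1; -70 200 0 0 0 0 -1"
}}

```text
t: 57.28
tcp_pos: [0.3825, -0.3286, 0.1721]
tool_rot: [1.0, -0.026, 0.002, 0.002]
force: [0.3, 0.8, 0.1]
finger_gap: 0.0
gripper_force: 0.0
```

```bash
python3 - <<'E'
from ik import *
s=snap('top','t20');print(st()['tcp_pos'])
for x in brackets(s,.024):
    p=np.array([*x[0],0])-B;print(x,np.round([p@X*1000,p@Y*1000]))
hsv=cv2.cvtColor(s['image'],cv2.COLOR_RGB2HSV)
m=((hsv[...,0]>18)&(hsv[...,0]<32)&(hsv[...,1]>140)&(hsv[...,2]>120)).astype(np.uint8)
for c in cv2.findContours(m,0,1)[0]:
    if cv2.contourArea(c)>25:
        (u,v),r=cv2.minEnclosingCircle(c);p=ray(s,u,v,.034);print('yellow',round(u),round(v),round(r,1),p.round(3),np.round([(p-B)@X*1000,(p-B)@Y*1000]))
b=snap('scene');cv2.imwrite('pics/s20.png',b['image'][:,:,::-1])
E
```

```text
[ 0.38233924 -0.32586198  0.1717321 ]
(array([0.1231, 0.7864]), -173.8, array([ 28.3, 142.9]), array([  4., 371.])) [-373.  807.]
(array([0.2309, 0.797 ]), -179.3, array([37.5, 65.4]), array([  6., 332.])) [-266.  822.]
(array([ 0.5641, -0.1682]), -0.0, array([40.3, 75.3]), array([348., 219.])) [ 113. -126.]
(array([ 0.564 , -0.1129]), -3.3, array([40. , 74.8]), array([329., 219.])) [110. -71.]
(array([ 0.5661, -0.0571]), -2.7, array([39.8, 75.5]), array([309., 218.])) [110. -15.]
yellow 228 272 14.2 [0.405 0.169 0.034] [-62. 204.]
yellow 274 224 5.7 [0.54  0.042 0.034] [79. 83.]
yellow 292 204 5.9 [ 0.598 -0.007  0.034] [139.  37.]
yellow 50 171 5.4 [0.69  0.707 0.034] [197. 755.]
yellow 98 141 5.5 [0.782 0.572 0.034] [295. 625.]
yellow 20 106 49.9 [0.886 0.815 0.034] [388. 871.]
```

All three brackets lie in their pockets and both knobs are in the bay, both checked numerically. Now I push the drawer home with closed fingers on the bar.

```bash
python3 - <<'E'
from ik import *
print(go(B-.035*X-.002*Y+[0,0,.1],down(-2.75)))
E
```

```text
(array([  25.7, -288.5,   71.4]), array([ 0. , -0.1, -0.1]))
```

>>> {"fn": "move_arm", "kwargs": {
  "commands": "5 -50 0 0 0 0 -1; 10 -110 0 0 0 0 -1; 15 -170 0 0 0 0 -1; 20 -230 20 0 0 0 -1; 24 -288 40 0 0 0 -1"
}}

```text
t: 58.0
tcp_pos: [0.4203, -0.0347, 0.1313]
tool_rot: [1.0, -0.023, 0.002, 0.001]
force: [1.2, -0.4, 0.5]
finger_gap: 0.003
gripper_force: 0.0
```

>>> {"fn": "move_arm", "kwargs": {
  "commands": "0 0 40 0 0 0 -1; 0 0 80 0 0 0 -1; 0 0 110 0 0 0 -1; 0 0 125 0 0 0 -1; 0 0 125 0 0 0 -1"
}}

```text
t: 58.62
tcp_pos: [0.4194, -0.0365, 0.0055]
tool_rot: [1.0, -0.023, -0.001, 0.0]
force: [0.5, 0.7, 0.7]
finger_gap: 0.002
gripper_force: 0.0
```

```bash
python3 - <<'E'
from ik import *
t=st();print(t['tcp_pos'],t['force'],(t['tcp_pos']-B)@X,go(B+.15*X-.002*Y+[0,0,.004],down(-2.75)))
E
```

```text
[ 0.41942877 -0.0364752   0.00548834] [0.46587507 0.73828831 0.66536252] -0.037859564274935566 (array([187.9,   1.3,   1.2]), array([0. , 0.1, 0.1]))
```

>>> {"fn": "move_arm", "kwargs": {
  "commands": "12 0 0 0 0 0 -1; 22 0 0 0 0 0 -1; 34 0 0 0 0 0 -1; 48 0 0 0 0 0 -1; 64 0 0 0 0 0 -1"
}}

```text
t: 59.25
tcp_pos: [0.4826, -0.0406, 0.0068]
tool_rot: [1.0, -0.024, -0.002, 0.0]
force: [-4.1, -1.1, 2.2]
finger_gap: 0.006
gripper_force: 2.5
```

>>> {"fn": "move_arm", "kwargs": {
  "commands": "16 0 0 0 0 0 -1; 32 0 0 0 0 0 -1; 48 0 0 0 0 0 -1; 64 0 0 0 0 0 -1; 78 0 0 0 0 0 -1"
}}

```text
t: 59.88
tcp_pos: [0.5616, -0.0446, 0.0067]
tool_rot: [1.0, -0.024, -0.001, 0.001]
force: [-5.2, -1.8, 3.5]
finger_gap: -0.0
gripper_force: 2.4
```

>>> {"fn": "move_arm", "kwargs": {
  "commands": "10 0 0 0 0 0 -1; 20 0 0 0 0 0 -1; 28 0 0 0 0 0 -1; 36 0 0 0 0 0 -1; 42 0 0 0 0 0 -1"
}}

```text
t: 60.5
tcp_pos: [0.6053, -0.0469, 0.0064]
tool_rot: [1.0, -0.024, 0.001, 0.001]
force: [-3.2, -0.9, 2.8]
finger_gap: -0.001
gripper_force: 1.8
```

```bash
python3 - <<'E'
from ik import *
t=st();print(t['tcp_pos'],t['force'],(t['tcp_pos']-B)@X,(t['tcp_pos']-B)@Y)
E
```

```text
[ 0.60528279 -0.04688865  0.00644981] [-3.20011166 -0.94323047  2.75756625] 0.14828986457247595 -0.00267470437187581
```

>>> {"fn": "move_arm", "kwargs": {
  "commands": "3 0 0 0 0 0 -1; 6 0 0 0 0 0 -1; 8 0 0 0 0 0 -1; 10 0 0 0 0 0 -1; 10 0 0 0 0 0 -1"
}}

```text
t: 61.12
tcp_pos: [0.6151, -0.0474, 0.0064]
tool_rot: [1.0, -0.024, 0.001, 0.001]
force: [-1.7, 0.0, 1.2]
finger_gap: -0.0
gripper_force: 1.0
```

>>> {"fn": "move_arm", "kwargs": {
  "commands": "1 0 0 0 0 0 -1; 2 0 0 0 0 0 -1; 3 0 0 0 0 0 -1; 4 0 0 0 0 0 -1; 4 0 0 0 0 0 -1"
}}

```text
t: 61.75
tcp_pos: [0.6153, -0.0473, 0.0064]
tool_rot: [1.0, -0.023, -0.002, 0.001]
force: [-8.0, -1.1, 5.8]
finger_gap: -0.002
gripper_force: 4.2
```

>>> {"fn": "move_arm", "kwargs": {
  "commands": "1 0 0 0 0 0 -1; 2 0 0 0 0 0 -1; 3 0 0 0 0 0 -1; 4 0 0 0 0 0 -1; 4 0 0 0 0 0 -1"
}}

```text
t: 62.38
tcp_pos: [0.615, -0.0473, 0.0064]
tool_rot: [1.0, -0.023, -0.007, 0.0]
force: [-15.7, -2.9, 12.3]
finger_gap: -0.002
gripper_force: 7.7
```

>>> {"fn": "move_arm", "kwargs": {
  "commands": "-8 0 0 0 0 0 -1; -25 0 0 0 0 0 -1; -50 0 0 0 0 0 -1; -50 0 -50 0 0 0 -1; -50 0 -110 0 0 0 -1"
}}

```text
t: 63.0
tcp_pos: [0.5733, -0.0453, 0.1166]
tool_rot: [1.0, -0.024, 0.001, 0.001]
force: [0.7, -0.6, -0.3]
finger_gap: -0.007
gripper_force: 0.0
```

>>> {"fn": "move_arm", "kwargs": {
  "commands": "-40 30 -40 0 0 0 -1; -90 80 -40 0 0 0 -1; -130 135 -40 0 0 0 -1; -160 195 -40 0 0 0 -1; -160 195 -40 0 0 0 -1"
}}

```text
t: 63.62
tcp_pos: [0.4036, -0.2365, 0.1571]
tool_rot: [1.0, -0.026, 0.003, 0.003]
force: [-0.1, -0.6, -0.3]
finger_gap: 0.0
gripper_force: 0.0
```

```bash
python3 - <<'E'
from ik import *
s=snap('top','t30');t=st();print(t['t'],t['tcp_pos'],t['force'])
im=s['image'];hsv=cv2.cvtColor(im,cv2.COLOR_RGB2HSV)
p=B+.175*X+[0,0,.0605];print('bar pred',proj(s,p));u,v=map(int,proj(s,p));print(im[v-14:v+8,u].tolist())
# pot rim and level: floor disc and steel colours
g=((hsv[...,1]<60)&(hsv[...,2]>130)).astype(np.uint8);g[:215]=0;g[300:]=0;g[:,:120]=0;g[:,215:]=0
c=max(cv2.findContours(g,0,1)[0],key=cv2.contourArea);r=cv2.minEnclosingCircle(c);print('pot',r,ray(s,*r[0],.089))
print([x for x in brackets(s) if x[0][1]<0])
E
```

```text
63.675 [ 0.40338103 -0.23737651  0.15703302] [-0.80716601 -1.18367089 -0.2170336 ]
bar pred (np.float64(305.1792136826407), np.float64(191.59088984406753))
[[51, 105, 87], [40, 84, 64], [25, 52, 34], [22, 44, 31], [17, 41, 28], [103, 88, 74], [121, 103, 87], [119, 101, 86], [118, 100, 84], [118, 101, 86], [118, 101, 86], [118, 101, 85], [120, 102, 86], [94, 87, 77], [66, 71, 75], [62, 69, 78], [60, 63, 63], [108, 92, 78], [120, 102, 85], [118, 101, 85], [118, 101, 85], [118, 101, 86]]
pot ((173.21839904785156, 257.3096008300781), 16.62421226501465) [0.44703996 0.30555215 0.089     ]
[]
```

```bash
python3 -c "
from station import ticket
print(ticket.sign_off())"
```

```text
the job is handed in; nothing more can be done
None
```

The job is handed in at about 64 s on the robot's clock, with the drawer pushed home, both knobs in the left bay, all three red brackets in their pockets pointing to the back, and the empty pot upright on its mat; I viewed 15 pictures, one over the limit of 14, so the last bracket and the closed drawer were checked only by position and force readings.

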